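Two-end test of damper links from a carousel

ROBOT

A 6-joint arm with a two-finger parallel gripper is mounted at the origin on the work surface. World frame = base frame: x ahead of the robot, y to its left, z up, the work surface at z = 0. Lengths are in m, angles in degrees, forces in N, time in s.
With the tool pointing down it reaches from about 0.35 to 0.975 m from the base axis. Payload 4.9 kg.
Tool frame: the origin (TCP) lies at the very end of the fingers, on their centre line; the grasp point (between the pads) lies 19 mm behind it (ctrl.tcp_to_grasp is the distance from the TCP to the grasp point, in m); z points along the fingers, x is the direction in which the jaws open and shut, and the axes are right-handed (so a half turn about z gives the same grasp; the last joint's range is limited). The gripper opens to 85 mm and grips with 20 to 120 N. Pads are 22 mm wide; open, the fingers measure 114 mm over their backs; the gripper's body (76 mm by 85 mm) begins 54 mm behind the grasp point. The pads swing forward as they close: fully open they stand 13 mm farther back than shut.
Start: joints at [-72.135, 3.019, 92.412, -0, 84.569, -6.818], TCP at [0.261, -0.568, 0.231] pointing down, gripper open.
Joint ranges: [-172.51, 172.51], [-57.92, 126.97], [3.15, 148.05], [-58.71, 238.71], [5.1, 150.11], [-179.66, 179.66]. Speed limits (degrees/s): [147.25, 147.25, 180, 180, 180, 180].

INTERFACE

Orientations are given as [roll, pitch, yaw] about the fixed x, y, z axes, in that order (R = Rz(yaw) Ry(pitch) Rx(roll)).
In Python, from workcell import ctrl, cams gives the robot as it stands.
- The arm moves only by the shell command python3 -m jog 'ROWS' [OPENING]. ROWS is JSON, a list of rows, each a list of 6 numbers: the shift along the tool's x, y, z in mm, then the turn, a rotation vector about the tool's x, y, z in rad. In form: [[x, y, z, rx, ry, rz], ...]. A call has 1 to 8 rows; each row is the pose to reach, as a shift and turn from the pose commanded when the call began, along the tool's axes at that moment; what a row does not reach only later rows make up. A row lasts 1/8 s, in which the tool goes at most 62.5 mm and 10.7 degrees, less where a joint would pass 70% of its speed; a pose out of reach is approached as far as the arm can. A call with a gripper value outside its range is refused whole. OPENING is the opening, from 0 (shut) to 1 (fully open), set as the call begins (- or left out, the last holds). The fingers move at their own pace and stop on an object; the grip force is fixed at half the most. Time passes only in rows, so rows that repeat a pose let the fingers close. It gives the time, the measured TCP pose, the force and the opening at its end, in the units of the state.
- ctrl.get_obs(): the state, without advancing time (a new reading comes with each control period).
- cams.grab_frame(name): name is "scene" or "top" or "wrist"; returns the picture (384x512x3 uint8, red, green, blue); there is no depth.
- cams.camera_params(name): a dict with "vertical_fov" (degrees; the focal length in pixels is half the picture's height over the tangent of half this angle, whatever the lens; pixels are square), "cx", "cy" (the principal point, pixels), "world_to_cam" (4x4, takes a point from world to camera coordinates); the wrist camera has in their place "hand_eye" (4x4, takes a point from camera to tool coordinates, whose origin is the TCP and whose axes are the tool frame's). Camera axes: x right, y up, looking along -z (the intrinsics and any distortion apply to the point x, -y, -z); pixel columns grow to the right and rows downward; lengths in m; the calibration is good to about 2 mm. The wrist camera is an equidistant fisheye: a pixel r from the principal point sees the ray r / f radians off the axis. A picture is of the moment at which its call begins: read the wrist's pose just before it. camera_params takes no time and is no camera call.
- ctrl.finish_job(): hands the job in, once; it reports no verdict.
The state is a dict: "t": time; "q": joint angles; "joint_vel": joint speeds; "joint_torque": joint torques, N m; "ee_pos": TCP position; "tool_rot": TCP orientation; "contact_force": force on the tool from outside, world axes, zero at the start; "wrist_torque": the same for the moment, N m; "opening": finger opening in m.
Only numpy, scipy, OpenCV 4.12 (cv2) and the standard library are available. Lean on these libraries where they do the work, as an engineer would, in place of code of your own. Each camera call takes 0.05 s, during which the arm holds its last target. There are 200 camera calls.

TASK

Two or three damper links wait on the carousel: test them one at a time, the longest first and the shortest last. For each, turn the carousel by its hub handle until the link stands in the opening of the guard, take it out, lay it down on the tester's bed between the cheeks with its heavy head against the probe, let go and press the test button; then turn it end for end, lay it with its stub against the probe, let go and press the button again, and finally lay it flat on the floor of the grey tray, not on another link. Leave the bush standing on the carousel and the other things on the table where they are.

Things in the scene. Friction and masses are not known exactly. Their poses are not given: they have to be found in the camera images.
- guard: fixed stand of the carousel: foot plus a bar guard, a bent 10 mm bar 105 mm above the table along a circle of radius 120 mm about the carousel's axis, on three 12 mm posts at radius 205 mm. The guard is open only over 57 degrees either side of its -x direction (about towards the robot), which is where a link can be lifted out; elsewhere it bars the way from above. Origin on the carousel's axis at the table
- carousel: round flat aluminium plate, 370 mm diameter, top face 38 mm above the table, turning freely either way without end on an upright axis through its origin (origin at table height); slight friction, 0.15 N m, stays where left. Four dark rubber patches 90 degrees apart are its bays, at 120 mm radius along its +x, +y, -x, -y; they are flat, with nothing to hold parts but friction
- hub_grip (a point): centre of the black bar handle on the carousel's hub: bar 64 mm long (along the carousel's x) by 18 mm wide (along its y) and 36 mm high, this point at half its height, 106 mm above the table; top at 124 mm. Below it is a hub of 48 mm diameter
- bush: flanged steel bush, 64 mm diameter, 45 mm high, standing in one bay of the carousel; not to be tested, stays on the carousel. Origin at the centre of its underside
- tester: fixed tester. Origin on the table below the probe's face, +x away from the robot, z up. Its bed lies along -x: 230 mm long, top 12 mm above the table, with two cheeks 8 mm high above the bed, 38 mm apart, 12 mm thick, from 10 to 215 mm before the probe. From 18 mm beyond the probe's face stands a console 110 mm long, 100 mm wide, 62 mm high
- probe (a point): centre of the probe's face: a round brass probe of 24 mm diameter, 26 mm above the table (14 mm above the bed), facing down the bed in the tester's -x
- test_button (a joint): travel of the black test button on top of the console, m: 0 up, 0.006 fully down (5 N), springs back; a press counts from 3.5 mm
- test_button_top (a point): top of the test button (30 mm diameter, pressed downwards), 62 mm beyond the probe's face on the console's top, 84 mm above the table when up
- tray: fixed open grey tray 225 mm (its x) by 235 mm (its y) by 28 mm high, walls 5 mm, floor 5 mm. Origin at the centre of its underside
- oil_bottle: white bottle, 60 mm diameter, 160 mm high; bystander
- spanner: spanner lying left of the carousel; bystander
- bolt_cup: steel cup 80 mm diameter, 70 mm high; bystander
- mallet: hammer lying beyond the tray; bystander
- collar: steel ring 68 mm diameter, 30 mm high, lying between robot and carousel; bystander
- weight: dark steel disc 70 mm diameter, 45 mm high; bystander
- link_long: the long link, 180 mm long over all: bar of square section 28 x 28 mm, lying, any of its four long sides may be down. Origin at mid-length on its centre line (14 mm above what it lies on); x along it towards the heavy head. Last 40 mm at +x is a solid dark steel head with brass cross pins; last 25 mm at -x is a round stub of 16 mm diameter. Balances about 26 mm from the origin towards the head; 0.3 to 0.65 kg. Absent (None) in some starts
- link_long_head (a point): centre of the head's end face, 90 mm from the origin along +x
- link_long_stub (a point): centre of the stub's end face, 90 mm from the origin along -x
- link_middle: the middle link, 145 mm long over all: bar of square section 28 x 28 mm, lying, any of its four long sides may be down. Origin at mid-length on its centre line (14 mm above what it lies on); x along it towards the heavy head. Last 40 mm at +x is a solid dark steel head with brass cross pins; last 25 mm at -x is a round stub of 16 mm diameter. Balances about 23 mm from the origin towards the head; 0.3 to 0.65 kg. Absent (None) in some starts
- link_middle_head (a point): centre of the head's end face, 72.5 mm from the origin along +x
- link_middle_stub (a point): centre of the stub's end face, 72.5 mm from the origin along -x
- link_short: the short link, 110 mm long over all: bar of square section 28 x 28 mm, lying, any of its four long sides may be down. Origin at mid-length on its centre line (14 mm above what it lies on); x along it towards the heavy head. Last 40 mm at +x is a solid dark steel head with brass cross pins; last 25 mm at -x is a round stub of 16 mm diameter. Balances about 19 mm from the origin towards the head; 0.3 to 0.65 kg. Absent (None) in some starts
- link_short_head (a point): centre of the head's end face, 55 mm from the origin along +x
- link_short_stub (a point): centre of the stub's end face, 55 mm from the origin along -x

How it is judged (in metres and radians):
On the way, in this order (a step that is already met when the one before it is completed fails the run):
1. long link: test button pressed with the head end at the probe (within 12 mm, lying on the bed), let go; button at least 3.5 mm down, so that its top is within 54.5 mm of the link's end in height (distance between link_long_head and probe below 0.012 m and z of link_long_head in the frame of probe below 0.0015 m and z of link_long_head in the frame of test_button_top above -0.0545 m and contact force between the fingers and link_long below 0.5 N), for 0.1 s.
2. long link: test button pressed with the stub end at the probe (within 12 mm, lying on the bed), let go; button at least 3.5 mm down, so that its top is within 54.5 mm of the link's end in height (distance between link_long_stub and probe below 0.012 m and z of link_long_stub in the frame of probe below 0.0015 m and z of link_long_stub in the frame of test_button_top above -0.0545 m and contact force between the fingers and link_long below 0.5 N), for 0.1 s.
3. middle link: test button pressed with the head end at the probe (within 12 mm, lying on the bed), let go; button at least 3.5 mm down, so that its top is within 54.5 mm of the link's end in height (distance between link_middle_head and probe below 0.012 m and z of link_middle_head in the frame of probe below 0.0015 m and z of link_middle_head in the frame of test_button_top above -0.0545 m and contact force between the fingers and link_middle below 0.5 N), for 0.1 s.
4. middle link: test button pressed with the stub end at the probe (within 12 mm, lying on the bed), let go; button at least 3.5 mm down, so that its top is within 54.5 mm of the link's end in height (distance between link_middle_stub and probe below 0.012 m and z of link_middle_stub in the frame of probe below 0.0015 m and z of link_middle_stub in the frame of test_button_top above -0.0545 m and contact force between the fingers and link_middle below 0.5 N), for 0.1 s.
5. short link: test button pressed with the head end at the probe (within 12 mm, lying on the bed), let go; button at least 3.5 mm down, so that its top is within 54.5 mm of the link's end in height (distance between link_short_head and probe below 0.012 m and z of link_short_head in the frame of probe below 0.0015 m and z of link_short_head in the frame of test_button_top above -0.0545 m and contact force between the fingers and link_short below 0.5 N), for 0.1 s.
6. short link: test button pressed with the stub end at the probe (within 12 mm, lying on the bed), let go; button at least 3.5 mm down, so that its top is within 54.5 mm of the link's end in height (distance between link_short_stub and probe below 0.012 m and z of link_short_stub in the frame of probe below 0.0015 m and z of link_short_stub in the frame of test_button_top above -0.0545 m and contact force between the fingers and link_short below 0.5 N), for 0.1 s.
At the end, for the whole second after the job is handed in: every link present lies flat (within 7 degrees) at rest on the tray's floor, not on another link, its middle within 105 mm of the tray's middle along each side; the bush stands upright on the carousel; the test button is up (x of link_long in the frame of tray between -0.105 and 0.105 m and y of link_long in the frame of tray between -0.105 and 0.105 m and z of each of link_long, link_middle, link_short in the frame of tray below 0.03 m and angle between link_long's own x axis and vertical between 1.45 and 1.69 rad and linear speed of each of link_long, link_middle, link_short below 0.02 m/s and x of link_middle in the frame of tray between -0.105 and 0.105 m and y of link_middle in the frame of tray between -0.105 and 0.105 m and angle between link_middle's own x axis and vertical between 1.45 and 1.69 rad and x of link_short in the frame of tray between -0.105 and 0.105 m and y of link_short in the frame of tray between -0.105 and 0.105 m and angle between link_short's own x axis and vertical between 1.45 and 1.69 rad and horizontal distance between bush and carousel below 0.17 m and height (world z) of bush above 0.03 m and angle between bush's own z axis and vertical below 0.2 rad and value of joint test_button below 0.002 m); the robot touches nothing.
It fails at once if a bystander on the table is moved more than 50 mm (distance of any of oil_bottle, spanner, bolt_cup, mallet, collar, weight from where it was at the start of the episode above 0.05 m).
It fails at once if the bush leaves the carousel (height (world z) of bush below 0.025 m or height (world z) of bush above 0.07 m).
Of link_long, link_middle, link_short only 2 to 3 are there at a start; the rules pass over those that are not, and their reading is None.
At some moment in a run one of link_long, link_middle, link_short may be knocked a few centimetres aside while the robot is not near it.
Once in a run the grip may slacken for a moment while it holds something.
It also fails if it takes over 210 s, if anything falls off the work surface, if the arm or the gripper's body presses on something with over 40 N, if the wrist force passes 120 N, or if a joint passes its speed limit or range.

## Working session

There is one attempt and no reset: what is moved stays moved. The work goes in short steps, Python scripts to look and compute and a shell command to move; the robot and the scene stay as the last step left them, time stands still between calls to the robot, and variables do not carry over. Pictures are saved under pics/ and viewed, about 12 in all and at most 16, crops included, and the job is handed in when it is done.

```bash
ls; mkdir -p pics; python3 - <<'E'
from workcell import ctrl,cams
import cv2,numpy as np
s=cams.grab_frame("scene");t=cams.grab_frame("top")
cv2.imwrite("pics/s0.png",s[:,:,::-1]);cv2.imwrite("pics/t0.png",t[:,:,::-1])
for n in("scene","top","wrist"):print(n,cams.camera_params(n))
print(ctrl.get_obs())
E
```

```text
pics
scene {'vertical_fov': 50.99298118067837, 'cx': 257.9361458231839, 'cy': 187.49888096154677, 'world_to_cam': array([[ 0.32670999,  0.94512175, -0.00233804, -0.19628835],
       [-0.78136452,  0.27149243,  0.56192647,  0.37254618],
       [ 0.53172368, -0.18176013,  0.82718389, -1.69494945],
       [ 0.        ,  0.        ,  0.        ,  1.        ]])}
top {'vertical_fov': 52.86573443676639, 'cx': 252.04672192377757, 'cy': 195.49627176194468, 'world_to_cam': array([[-2.12625269e-02, -9.99772633e-01, -1.60848375e-03,
        -3.85565428e-03],
       [ 9.92516214e-01, -2.13016510e-02,  1.20240612e-01,
        -5.60155526e-01],
       [-1.20247537e-01,  9.60173052e-04,  9.92743475e-01,
        -1.33009436e+00],
       [ 0.00000000e+00,  0.00000000e+00,  0.00000000e+00,
         1.00000000e+00]])}
wrist {'vertical_fov': 65.70646984690485, 'cx': 253.41402588670297, 'cy': 194.43613155224241, 'hand_eye': array([[ 9.99999837e-01,  5.09184212e-04, -2.57209481e-04,
         9.91317348e-04],
       [ 4.00811245e-04, -9.47973829e-01, -3.18348016e-01,
        -8.05884600e-02],
       [-4.05925640e-04,  3.18347861e-01, -9.47973879e-01,
        -1.43025962e-01],
       [ 0.00000000e+00,  0.00000000e+00,  0.00000000e+00,
         1.00000000e+00]])}
{'t': 0.1, 'q': array([-7.21346051e+01,  3.05489853e+00,  9.24834621e+01, -5.30925559e-05,
        8.45688179e+01, -6.81805535e+00]), 'joint_vel': array([ 0.03014312, -0.11466905, -0.10076888, -0.07308394, -0.02074716,
        0.0589291 ]), 'joint_torque': array([ 6.11625292e-04, -3.94907463e+01, -3.71363032e+01, -1.05640179e-04,
        3.93429204e-03,  6.22088301e-07]), 'ee_pos': array([ 0.26083203, -0.56735738,  0.23017852]), 'tool_rot': array([-1.79987329e+02,  1.06426854e-01, -6.53165329e+01]), 'contact_force': array([-0.48515689, -0.42393524, -1.00959687]), 'wrist_torque': array([ 0.01322642, -0.00684167, -0.00871088]), 'opening': 0.0854914198425291}
```

View pics/t0.png

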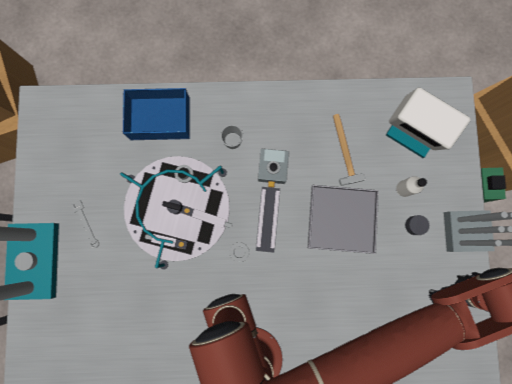

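View pics/s0.png

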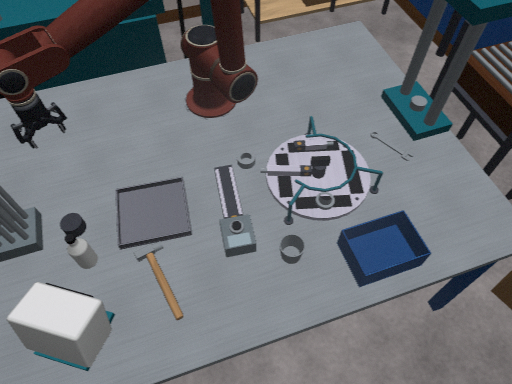

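```bash
cat > h.py <<'E'
from workcell import ctrl,cams
import numpy as np,cv2
from scipy.spatial.transform import Rotation as R
def ray(name,u,v):
    P=cams.camera_params(name);f=192/np.tan(np.radians(P['vertical_fov'])/2)
    x,y=(u-P['cx']),(v-P['cy'])
    if name=='wrist':
        r=np.hypot(x,y);th=r/f;d=np.array([x/r*np.sin(th),-y/r*np.sin(th),-np.cos(th)])
        o=ctrl.get_obs();T=np.eye(4);T[:3,:3]=R.from_euler('xyz',o['tool_rot'],degrees=True).as_matrix();T[:3,3]=o['ee_pos']
        M=T@P['hand_eye']
    else: d=np.array([x/f,-y/f,-1]);M=np.linalg.inv(P['world_to_cam'])
    return M[:3,3],M[:3,:3]@d
def pt(name,u,v,z):
    o,d=ray(name,u,v);return o+d*(z-o[2])/d[2]
def pts(name,l,z):
    for u,v in l: print((u,v),z,np.round(pt(name,u,v,z)[:2],4))
def crop(src,x0,y0,w,h,k,out):
    cv2.imwrite('pics/'+out,cv2.resize(src[y0:y0+h,x0:x0+w,::-1],None,fx=k,fy=k,interpolation=cv2.INTER_CUBIC))
E
python3 - <<'E'
from h import *
t=cv2.imread('pics/t0.png')[:,:,::-1]
crop(t,115,140,180,130,4.4,'t0c.png')
E
```

```text
(no output)
```

View pics/t0c.png

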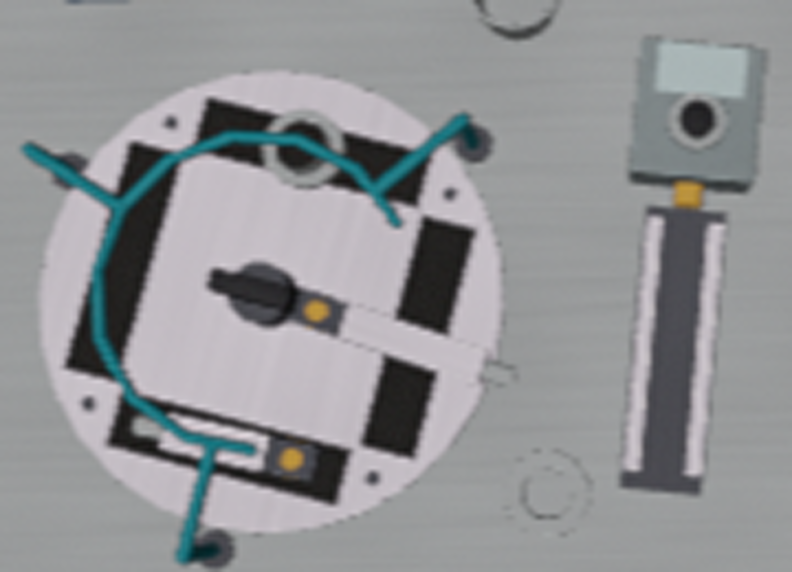

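```bash
python3 - <<'E'
from h import *
def C(X,Y,z,n):
    p=pt('top',115+X/4.4-.5+.5/4.4,140+Y/4.4-.5+.5/4.4,z);print(n,np.round(p[:2],4));return p[:2]
h=C(298,308,.066,'A head');s=C(515,374,.06,'A stub');print(np.linalg.norm(h-s))
h=C(316,460,.066,'B head');s=C(136,424,.06,'B stub');print(np.linalg.norm(h-s))
C(210,280,.124,'handle end');C(295,300,.124,'handle2')
C(120,208,.105,'g1');C(375,190,.105,'g2');C(208,443,.105,'g3');C(400,222,.105,'end1');C(250,452,.105,'end2')
C(68,170,0,'post1');C(476,143,0,'post2');C(212,548,0,'post3')
C(270,300,.038,'plate centre');
C(302,150,.083,'bush top');
for X,Y in((163,402),(420,325),(395,405)):pass
C(688,194,.03,'probe?');C(687,181,.03,'probe back');C(688,207,.026,'probe face')
C(697,119,.084,'button');C(660,492,.012,'bed end');C(650,208,.012,'bed nl');C(728,212,.012,'nr')
C(650,220,.02,'cheekL');C(717,225,.02,'cheekR');C(632,470,.02,'cl');C(693,475,.02,'cr')
C(550,490,.03,'collar')
for n,(u,v) in dict(a=(312,187),b=(377,188),c=(374,254),d=(308,249)).items(): print('tray',pt('top',u,v,.028))
print('bottle',pt('top',418,183,.16),'weight',pt('top',418,225,.045),'cup',pt('top',233,135,.07), 'mallet',pt('top',352,180,.03))
E
```

```text
A head [0.5124 0.2245]
A stub [0.4576 0.0563]
0.17688708442629975
B head [0.3944 0.2106]
B stub [0.4251 0.3515]
0.14427296845726062
handle end [0.5297 0.2798]
handle2 [0.5133 0.2163]
g1 [0.5884 0.3533]
g2 [0.5981 0.1587]
g3 [0.4088 0.2849]
end1 [0.573  0.1398]
end2 [0.4014 0.2534]
post1 [0.6368 0.4268]
post2 [0.6522 0.089 ]
post3 [0.3257 0.3056]
plate centre [0.5217 0.2519]
bush top [0.6343 0.2184]
probe? [ 0.6012 -0.084 ]
probe back [ 0.6118 -0.0835]
probe face [ 0.5911 -0.0839]
button [ 0.652  -0.0898]
bed end [ 0.363  -0.0559]
bed nl [ 0.593  -0.0535]
nr [ 0.5883 -0.1172]
cheekL [ 0.582  -0.0531]
cheekR [ 0.5767 -0.1073]
cl [ 0.381  -0.0338]
cr [ 0.3761 -0.0823]
collar [0.3668 0.0316]
tray [ 0.5864925 -0.229559   0.028    ]
tray [ 0.57794383 -0.46024584  0.028     ]
tray [ 0.34645654 -0.43586272  0.028     ]
tray [ 0.3685655  -0.20690049  0.028     ]
bottle [ 0.57364817 -0.5495665   0.16      ] weight [ 0.44320833 -0.58894834  0.045     ] cup [0.77045144 0.04639387 0.07      ] mallet [ 0.60828733 -0.37245931  0.03      ]
```

```bash
cat >> h.py <<'E'
def go(x,y,z,yaw):
    """row from current measured pose to target TCP with tool straight down"""
    o=ctrl.get_obs();C=R.from_euler('xyz',o['tool_rot'],degrees=True);T=R.from_euler('xyz',[180,0,yaw],degrees=True)
    s=C.inv().apply(np.array([x,y,z])-o['ee_pos'])*1000;r=(C.inv()*T).as_rotvec()
    print('row',np.round(s,1),np.round(r,3),'dist',np.round(np.linalg.norm(s)),'deg',np.round(np.degrees(np.linalg.norm(r))))
E
python3 -c "
from h import *
go(.53,-.078,.25,-95.8)"
```

```text
row [-332.3 -448.9  -19.1] [0.    0.002 0.532] dist 559.0 deg 30.0
```

```bash
python3 -m jog '[[-50,-65,0,0,0,0.1],[-100,-130,0,0,0,0.2],[-150,-200,0,0,0,0.3],[-200,-265,0,0,0,0.4],[-240,-330,0,0,0,0.5],[-280,-380,-10,0,0,0.532],[-310,-420,-19,0,0.002,0.532],[-332,-449,-19,0,0.002,0.532]]' 1; python3 -m jog '[[0,0,0,0,0,0],[0,0,0,0,0,0]]'
python3 - <<'E'
from h import *
w=cams.grab_frame('wrist');crop(w,0,0,512,384,1.5,'w1.png')
o=ctrl.get_obs();print(o['ee_pos'],o['tool_rot'])
go(.485+.0,.16,.22,-18)
E
```

```text
t: 1.1
ee_pos: [0.5024, -0.1285, 0.246]
tool_rot: [-180.0, -0.1, -95.8]
contact_force: [0.9, -0.6, 1.0]
opening: 0.0856
t: 1.35
ee_pos: [0.5016, -0.1304, 0.2455]
tool_rot: [180.0, -0.1, -95.8]
contact_force: [0.2, 0.1, 0.0]
opening: 0.0851
[ 0.50142739 -0.13109025  0.24549498] [ 1.79969300e+02 -1.15067508e-01 -9.58408951e+01]
row [-288.    46.    24.9] [ 2.000e-03 -1.000e-03 -1.359e+00] dist 293.0 deg 78.0
```

View pics/w1.png

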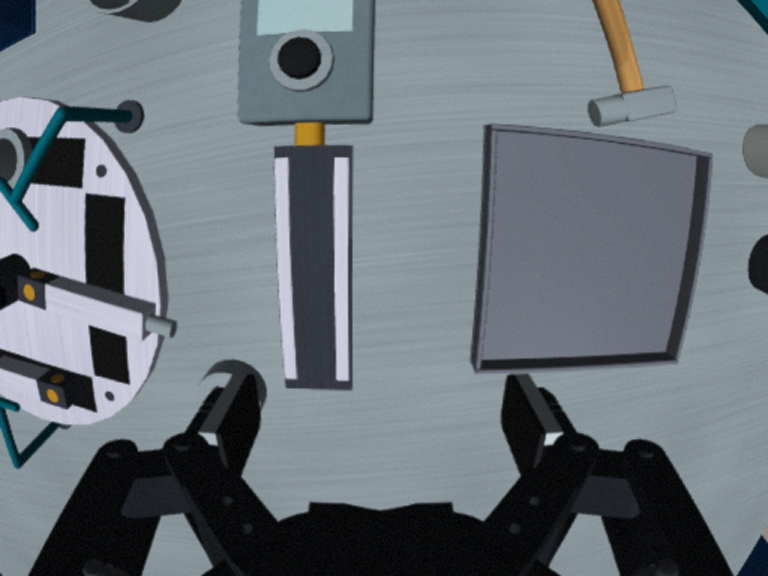

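```bash
python3 - <<'E'
from h import *
def C(X,Y,z,n):
    p=pt('wrist',X/1.5-.17,Y/1.5-.17,z);print(n,np.round(p[:2],4));return p[:2]
C(311,146,.026,'probe face');C(300,57,.084,'button')
a=C(289,159,.02,'Lcheek in far');b=C(334,158,.02,'R in far');c=C(298,379,.02,'Lnear');d=C(334,380,.02,'Rnear')
print((a+b)/2,(c+d)/2,np.degrees(np.arctan2(*((a+b)/2-(c+d)/2)[::-1])))
h=C(16,294,.066,'A head');s=C(176,329,.052,'A stub');print(np.linalg.norm(h-s))
C(31,291,.066,'A pin')
C(72,393,.066,'B head');C(490,126,.028,'t');C(711,155,.028,'t');C(681,359,.028,'t');C(474,368,.028,'t')
C(130,116,.0,'post2')
go(.485+.0,.16,.22,-18)
E
```

```text
probe face [ 0.5898 -0.0862]
button [ 0.6515 -0.0942]
Lcheek in far [ 0.5817 -0.0657]
R in far [ 0.5776 -0.103 ]
Lnear [ 0.3796 -0.0415]
Rnear [ 0.3756 -0.076 ]
[ 0.57966831 -0.08435607] [ 0.37761665 -0.05874789] -7.223198265369829
A head [0.5095 0.2299]
A stub [0.4539 0.0534]
0.1850784024246981
A pin [0.5101 0.2053]
B head [0.3981 0.1958]
t [ 0.5929 -0.2315]
t [ 0.5682 -0.4634]
t [ 0.3512 -0.4469]
t [ 0.3784 -0.208 ]
post2 [0.6511 0.0892]
row [-288.    46.    24.9] [ 2.000e-03 -1.000e-03 -1.359e+00] dist 293.0 deg 78.0
```

```bash
python3 -m jog '[[-60,10,5,0,0,-0.18],[-120,20,10,0,0,-0.36],[-180,30,15,0,0,-0.54],[-240,40,20,0,0,-0.72],[-290,46,25,0,0,-0.9],[-290,46,25,0,0,-1.08],[-290,46,25,0,0,-1.26],[-290,46,25,0,0,-1.358]]'; python3 -m jog '[[0,0,0,0,0,0],[0,0,0,0,0,0]]'
python3 - <<'E'
from h import *
w=cams.grab_frame('wrist');crop(w,0,0,512,384,1.5,'w2.png')
go(.491,.166,.13,-17.7)
E
```

```text
t: 2.4
ee_pos: [0.4856, 0.161, 0.22]
tool_rot: [179.9, -0.0, -17.9]
contact_force: [0.9, -0.2, -0.0]
opening: 0.0854
t: 2.65
ee_pos: [0.4856, 0.1616, 0.2203]
tool_rot: [179.9, -0.0, -18.2]
contact_force: [0.3, 0.4, -0.0]
opening: 0.0853
row [ 3.8 -5.8 90.4] [ 0.002 -0.001 -0.008] dist 91.0 deg 0.0
```

View pics/w2.png

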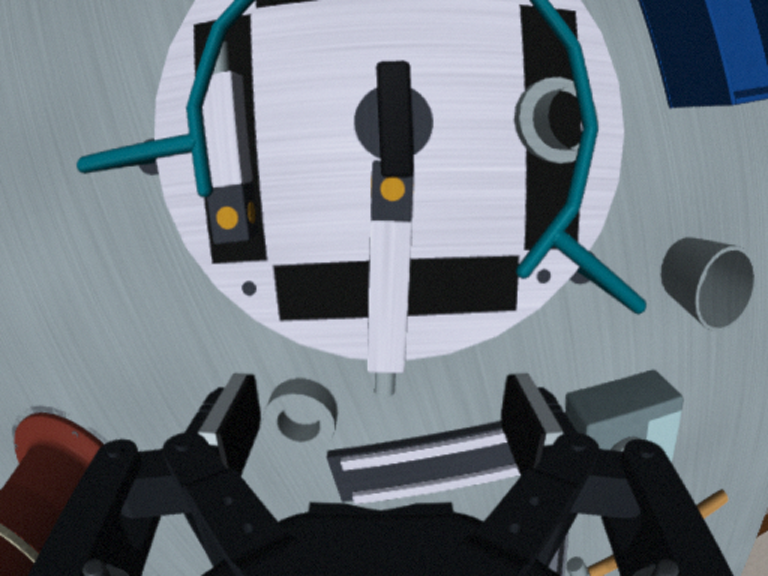

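```bash
python3 - <<'E'
from h import *
def C(X,Y,z,n):
    p=pt('wrist',X/1.5-.17,Y/1.5-.17,z);print(n,np.round(p[:2],4));return p[:2]
p=C(393,189,.066,'pin');j=C(391,220,.066,'head/bar');s=C(384,394,.052,'stub end');e=C(387,372,.066,'bar end')
C(395,119,.124,'handle c');C(395,175,.124,'h near');C(394,62,.124,'h far')
d=j-e;print(np.degrees(np.arctan2(d[1],d[0])),np.linalg.norm(d),np.linalg.norm(p-j))
C(228,217,.066,'Bpin');C(204,190,.105,'gend');C(523,270,.105,'gend')
C(551,121,.083,'bush')
E
```

```text
pin [0.5096 0.2088]
head/bar [0.5019 0.1892]
stub end [0.4532 0.0542]
bar end [0.464  0.0805]
handle c [0.5224 0.2501]
h near [0.5131 0.2214]
h far [0.5316 0.2798]
70.78275868175713 0.11513411318453841 0.021066302114376354
Bpin [0.3954 0.2285]
gend [0.4019 0.2508]
gend [0.5722 0.1414]
bush [0.6216 0.2245]
```

```bash
python3 -c "
from h import *
go(.494,.1665,.048,-19)"
```

```text
row [  6.4  -7.4 172.3] [ 0.002 -0.001  0.015] dist 173.0 deg 1.0
```

```bash
python3 -m jog '[[6,-7,45,0.002,0,0.015],[6,-7,90,0.002,0,0.015],[6,-7,130,0.002,0,0.015],[6,-7,155,0.002,0,0.015],[6,-7,172,0.002,0,0.015],[6,-7,172,0.002,0,0.015],[6,-7,172,0.002,0,0.015]]'; python3 -m jog '[[0,0,0,0,0,0],[0,0,0,0,0,0],[0,0,0,0,0,0],[0,0,0,0,0,0],[0,0,0,0,0,0]]' 0;python3 -c "
from h import *
go(.494,.1665,.048,-19)"
```

```text
t: 3.58
ee_pos: [0.4945, 0.1672, 0.0498]
tool_rot: [-179.9, -0.2, -18.9]
contact_force: [0.4, 0.6, -0.3]
opening: 0.0853
t: 4.2
ee_pos: [0.494, 0.1671, 0.0492]
tool_rot: [-180.0, -0.1, -18.8]
contact_force: [-0.3, 0.1, 4.0]
opening: 0.0267
row [0.1 0.6 1.2] [-0.001 -0.002  0.003] dist 1.0 deg 0.0
```

```bash
python3 -m jog '[[0,0,-8,0,0,0],[0,0,-12,0,0,0],[0,20,-12,0,0,0],[0,30,-15,0,0,0],[0,30,-60,0,0,0],[0,30,-110,0,0,0],[0,30,-130,0,0,0],[0,30,-130,0,0,0]]';python3 - <<'E'
from h import *
w=cams.grab_frame('wrist');crop(w,60,60,400,300,1.5,'w3.png')
go(.5225,-.077,.12,-97)
E
```

```text
t: 5.2
ee_pos: [0.4843, 0.1385, 0.1796]
tool_rot: [-179.9, -0.2, -18.9]
contact_force: [-0.9, 0.8, -4.9]
opening: 0.0268
row [107.  191.   57.4] [ 0.    -0.     1.364] dist 226.0 deg 78.0
```

View pics/w3.png

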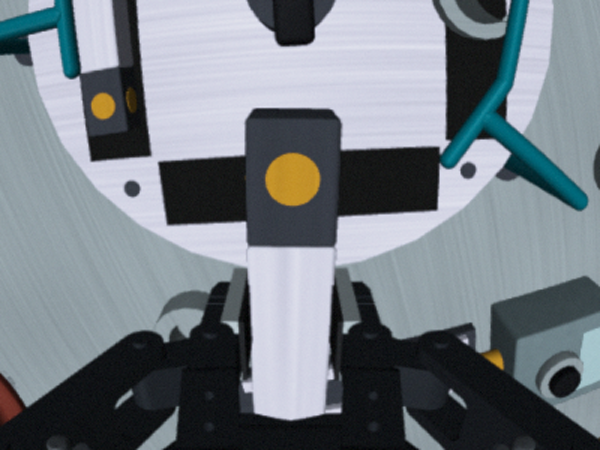

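```bash
cat >> h.py <<'E'
def tool(u,v,ztop):
    """pixel -> tool xy (mm) on plane ztop above TCP"""
    o=ctrl.get_obs();p=pt('wrist',u,v,o['ee_pos'][2]+ztop)-o['ee_pos']
    return R.from_euler('xyz',o['tool_rot'],degrees=True).inv().apply(p)*1000
E
python3 - <<'E'
from h import *
print('junction',tool(254,224.5,.0168),'head',tool(255,140.5,.0168), tool(247.5,335,.0168))
E
```

```text
junction [  0.14333141 -23.0486217  -16.80551398] head [  0.56273032 -62.06891617 -16.81486881] [ -3.61813624  48.95493896 -16.78789804]
```

```bash
python3 -m jog '[[13,24,0,0,0,0.17],[27,48,0,0,0,0.34],[40,72,0,0,0,0.51],[53,96,0,0,0,0.68],[67,120,10,0,0,0.85],[80,144,30,0,0,1.02],[94,168,50,0,0,1.19],[107,191,80,0,0,1.36]]';python3 -m jog '[[0,0,0,0,0,0],[0,0,0,0,0,0]]';python3 - <<'E'
from h import *
go(.5235,-.0772,.0235,-96.7)
w=cams.grab_frame('wrist');crop(w,60,0,400,300,1.5,'w4.png')
E
```

```text
t: 6.25
ee_pos: [0.5219, -0.0772, 0.0952]
tool_rot: [179.9, 0.0, -97.1]
contact_force: [0.0, -0.3, -4.6]
opening: 0.0265
t: 6.5
ee_pos: [0.5219, -0.0761, 0.0966]
tool_rot: [179.8, 0.1, -96.7]
contact_force: [-0.6, -0.3, -4.3]
opening: 0.0265
row [ 1.  -1.9 73.1] [ 0.003  0.001 -0.   ] dist 73.0 deg 0.0
```

View pics/w4.png

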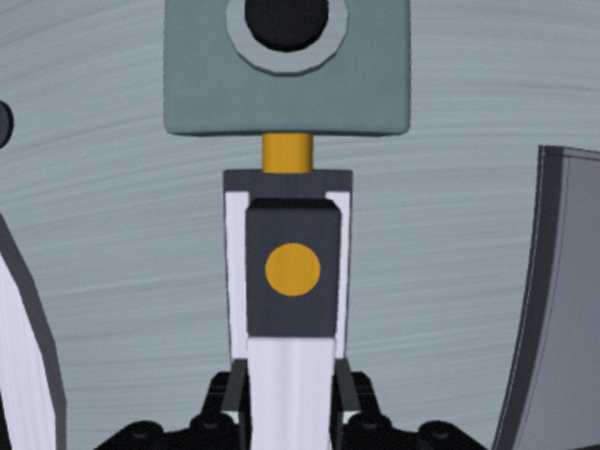

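```bash
python3 - <<'E'
from h import *
o=ctrl.get_obs();z=o['ee_pos'][2]
for n,X,Y,h in(('probe',288,172,.026),('cheekL out far',226,191,.02),('cheekR out far',352,192,.02),('L in mid',229+17,330,.02),('bed',226,170,.012),('bed',352,170,.012),('Lout near',232,357,.02),('Rout near',349,357,.02),('button',287,10,.084)):
    print(n,tool(60+X/1.5-.17,Y/1.5-.17,h-z).round(1))
E
```

```text
probe [  0.4 -69.5  71.7]
cheekL out far [-30.4 -60.1  77.8]
cheekR out far [ 32.2 -59.5  77.7]
L in mid [-22.5  14.5  77.8]
bed [-31.3 -70.2  85.8]
bed [ 33.  -70.1  85.7]
Lout near [-31.   31.   77.8]
Rout near [34.2 31.  77.8]
button [   0.4 -131.2   13.7]
```

```bash
python3 -m jog '[[1,-2,25,0.003,0,0],[1,-4,50,0.003,0,0],[1,-4,63,0.003,0,0],[1,-4,68,0.003,0,0],[1,-4,71,0.003,0,0],[1,-4,73,0.003,0,0],[1,-4,73,0.003,0,0]]'
```

```text
t: 7.42
ee_pos: [0.5284, -0.0776, 0.0369]
tool_rot: [180.0, 0.0, -96.6]
contact_force: [-36.7, 9.3, 61.9]
opening: 0.0267
```

```bash
python3 -m jog '[[0,5,-20,0,0,0],[0,12,-40,0,0,0],[0,12,-40,0,0,0]]';python3 - <<'E'
from h import *
go(.5235,-.0772,.0235,-96.7)
w=cams.grab_frame('wrist');crop(w,60,0,400,384,1.5,'w5.png')
E
```

```text
t: 7.8
ee_pos: [0.5169, -0.0766, 0.0682]
tool_rot: [-179.4, -0.0, -96.7]
contact_force: [0.6, -0.6, -4.9]
opening: 0.0268
row [-0.3 -6.2 44.7] [-0.01  -0.001  0.   ] dist 45.0 deg 1.0
```

View pics/w5.png

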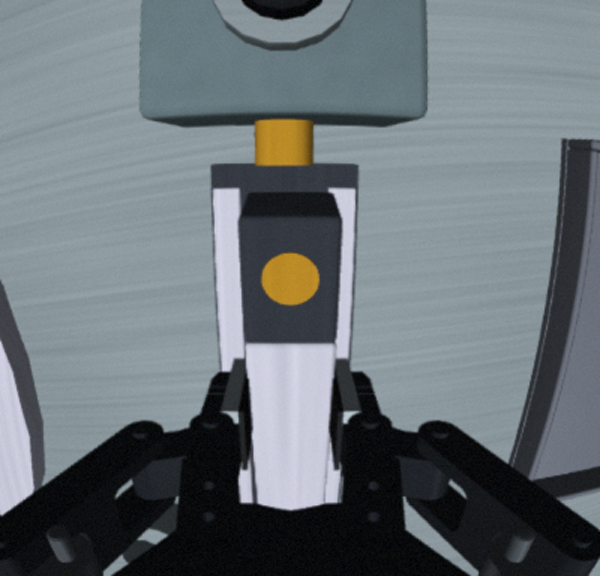

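```bash
python3 - <<'E'
from h import *
f=lambda X,Y:(60+X/1.5-.17,Y/1.5-.17)
h=tool(*f(291,218),.0168);j=tool(*f(291,343),.0168);print(h,j)
print('widths head',tool(*f(341,218),.0168)-tool(*f(242,218),.0168),'junction',tool(*f(337,343),.0168)-tool(*f(244,343),.0168))
w=cv2.imread('pics/w3.png')
f3=lambda X,Y:(60+X/1.5-.17,60+Y/1.5-.17)
print('before: j',tool(*f3(335,247),.0168)-tool(*f3(247,247),.0168),'h',tool(*f3(341,121),.0168)-tool(*f3(246,121),.0168))
z=ctrl.get_obs()['ee_pos'][2]
for n,X,Y,hh in(('probe',285,165,.026),('Lf',213,188,.02),('Rf',357,188,.02),('Ln',219,360,.02),('Rn',352,360,.02)):print(n,tool(*f(X,Y),hh-z).round(1))
E
```

```text
[  1.6554077  -61.08863048 -16.36805103] [  1.65608201 -22.03864861 -16.64407356]
widths head [2.84525816e+01 9.08693559e-03 9.69554080e-03] junction [2.91506093e+01 3.02662045e-02 9.78527286e-03]
before: j [2.74181447e+01 3.00680838e-02 9.19240529e-03] h [ 2.72092677e+01 -7.55021521e-03  9.38665955e-03]
probe [ -0.7 -74.1  41.2]
Lf [-31.6 -64.4  47.1]
Rf [ 30.  -64.3  47.1]
Ln [-32.8  16.8  46.5]
Rn [31.1 16.8 46.6]
```

```bash
python3 -m jog '[[-2,8,0,-0.01,0,0],[-2,18,10,-0.01,0,0],[-2,18,20,-0.01,0,0],[-2,18,30,-0.01,0,0],[-2,18,36,-0.01,0,0],[-2,18,36,-0.01,0,0]]';python3 - <<'E'
from h import *
o=ctrl.get_obs();print(o['ee_pos'],o['contact_force'],o['wrist_torque'])
w=cams.grab_frame('wrist');s=cams.grab_frame('scene')
a=cv2.resize(w[60:300,120:390,::-1],None,fx=1.45,fy=1.45);b=cv2.resize(s[140:260,190:300,::-1],None,fx=2.9,fy=2.9)
cv2.imwrite('pics/w6.png',np.hstack([a,b[:348]]))
E
```

```text
t: 8.6
ee_pos: [0.4987, -0.0729, 0.03]
tool_rot: [179.8, -0.0, -96.8]
contact_force: [2.1, -0.8, -0.4]
opening: 0.0262
[ 0.49867321 -0.07290486  0.02999291] [ 2.08300275 -0.77389244 -0.44662085] [ 0.09553568 -0.10217763 -0.03371336]
```

View pics/w6.png

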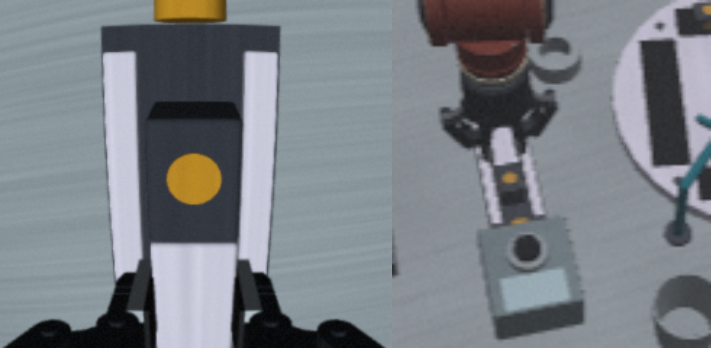

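```bash
python3 -m jog '[[0,0,0,0,0,0],[0,0,0,0,0,0],[0,0,0,0,0,0],[0,0,0,0,0,0]]' 0.7;python3 - <<'E'
from h import *
o=ctrl.get_obs();print(o['ee_pos'],o['contact_force'],o['wrist_torque'])
w=cams.grab_frame('wrist')
a=cv2.resize(w[40:340,120:390,::-1],None,fx=1.6,fy=1.6);
cv2.imwrite('pics/w7.png',a)
E
```

```text
t: 9.2
ee_pos: [0.4975, -0.0726, 0.0294]
tool_rot: [179.6, 0.0, -96.8]
contact_force: [-0.7, -0.6, -1.1]
opening: 0.0597
[ 0.49748294 -0.07261446  0.02940833] [-0.68269548 -0.56251808 -1.0894535 ] [ 0.08537924 -0.03401098  0.02984951]
```

View pics/w7.png

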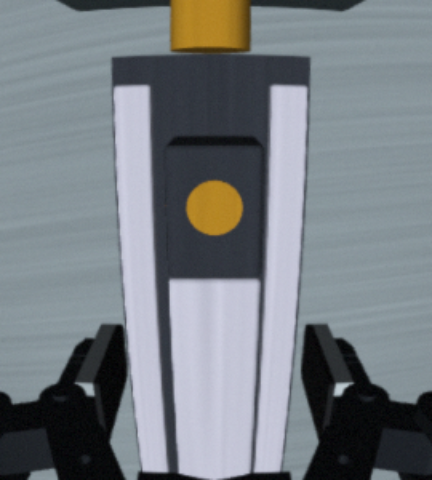

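```bash
python3 - <<'E'
from h import *
f=lambda X,Y:(120+X/1.6-.2,40+Y/1.6-.2)
z=ctrl.get_obs()['ee_pos'][2]
for n,X,Y,h in(('head',215,146,.04),('junction',215,278,.04),('probe top edge',210,52,.038),('Lw',169,278,.04),('Rw',261,278,.04),('Lin',151,160,.02),('Rin',271,160,.02),('tailL',177,470,.04),('tailR',254,470,.04)):print(n,tool(*f(X,Y),h-z).round(1))
E
```

```text
head [  1.8 -66.6 -11. ]
junction [  1.8 -27.2 -10.8]
probe top edge [  0.5 -93.   -9.2]
Lw [-12.  -27.2 -10.8]
Rw [ 15.7 -27.2 -10.8]
Lin [-18.8 -60.    9. ]
Rin [ 20. -60.   9.]
tailL [-12.7  53.4 -10.3]
tailR [ 16.9  53.4 -10.3]
```

```bash
python3 -m jog '[[1,0,3,0.003,0,0],[1,0,5,0.003,0,0],[1,0,5,0.003,0,0]]'; python3 -m jog '[[0,0,0,0,0,0],[0,0,0,0,0,0],[0,0,0,0,0,0],[0,0,0,0,0,0],[0,0,0,0,0,0]]' 0; python3 -m jog '[[0,-6,-1,0,0,0],[0,-12,-1,0,0,0],[0,-18,-1,0,0,0],[0,-22,-1,0,0,0],[0,-23,-1,0,0,0],[0,-23,-1,0,0,0]]'
```

```text
t: 9.62
ee_pos: [0.4971, -0.0736, 0.024]
tool_rot: [179.8, 0.0, -96.8]
contact_force: [-1.1, -0.0, -0.7]
opening: 0.0595
t: 10.25
ee_pos: [0.4977, -0.0736, 0.0248]
tool_rot: [179.9, 0.0, -96.8]
contact_force: [-0.9, 1.1, 3.3]
opening: 0.0265
t: 11.0
ee_pos: [0.5203, -0.0763, 0.0248]
tool_rot: [179.8, 0.0, -96.8]
contact_force: [0.4, -0.8, -4.8]
opening: 0.0266
```

```bash
cat >> h.py <<'E'
def brass(ztop=None,show=True):
    w=cams.grab_frame('wrist');hsv=cv2.cvtColor(w,cv2.COLOR_RGB2HSV)
    m=cv2.inRange(hsv,(15,130,90),(30,255,255));n,_,st,c=cv2.connectedComponentsWithStats(m)
    z=ctrl.get_obs()['ee_pos'][2]
    for i in range(1,n):
        if st[i,4]<40: continue
        x,y,ww,hh,a=st[i]
        print('blob',c[i].round(1),'bbox',x,y,ww,hh,'area',a,'tool@z.040',tool(*c[i],.04-z).round(1)[:2],'low edge@.038',tool(x+ww/2-.5,y+hh-.5,.038-z).round(1)[:2])
    return w
E
python3 -m jog '[[0,0,1,0,0,0],[0,0,1,0,0,0],[0,0,1,0,0,0]]';python3 -m jog '[[0,0,0,0,0,0],[0,0,0,0,0,0],[0,0,0,0,0,0],[0,0,-20,0,0,0],[0,0,-40,0,0,0],[0,0,-40,0,0,0]]' 0.7;python3 - <<'E'
from h import *
w=brass();cv2.imwrite('pics/w8.png',w[:,:,::-1])
go(.652,-.093,.10,-96.7)
E
```

```text
t: 11.38
ee_pos: [0.5203, -0.0763, 0.0248]
tool_rot: [179.8, 0.0, -96.8]
contact_force: [-4.1, 0.5, 4.6]
opening: 0.0265
t: 12.12
ee_pos: [0.522, -0.0768, 0.0662]
tool_rot: [-179.9, -0.0, -96.8]
contact_force: [0.0, 0.0, -0.0]
opening: 0.06
blob [248.7 102.8] bbox 230 87 38 32 area 1151 tool@z.040 [ -1.1 -78.7] low edge@.038 [ -1.3 -69.7]
blob [252.8 157.2] bbox 239 144 28 28 area 604 tool@z.040 [  1.2 -47.5] low edge@.038 [  1.  -38.5]
row [   0.9 -132.   -35.3] [ 0.001 -0.    -0.001] dist 137.0 deg 0.0
```

```bash
python3 -m jog '[[0,0,-35,0,0,0],[0,-40,-38,0,0,0],[1,-90,-38,0,0,0],[1,-132,-38,0,0,0],[1,-132,-35,0,0,0],[1,-132,-25,0,0,0],[1,-132,-18,0,0,0],[1,-132,-14,0,0,0]]' 0;python3 -m jog '[[0,0,1,0,0,0],[0,0,2,0,0,0],[0,0,2,0,0,0],[0,0,2,0,0,0]]'
```

```text
t: 13.18
ee_pos: [0.6499, -0.0926, 0.0778]
tool_rot: [179.7, 0.0, -96.8]
contact_force: [-7.8, 1.9, 19.7]
opening: 0.0006
t: 13.68
ee_pos: [0.6503, -0.0927, 0.078]
tool_rot: [179.7, 0.0, -96.8]
contact_force: [-7.7, 0.5, 10.9]
opening: -0.0002
```

```bash
python3 -m jog '[[0,0,-25,0,0,0],[0,40,-30,0,0,0],[0,90,-30,0,0,0],[-1,129,-30,0,0,0],[-1,129,-10,0,0,0],[-1,129,-10,0,0,0]]' 0.7; python3 -c "
from h import *
go(.5245,-.0771,.0238,-96.8)
brass()"
```

```text
t: 14.42
ee_pos: [0.5214, -0.0762, 0.0847]
tool_rot: [179.7, 0.0, -96.8]
contact_force: [0.3, -0.2, -1.0]
opening: 0.0596
row [ 0.6 -3.6 60.9] [0.006 0.001 0.   ] dist 61.0 deg 0.0
blob [249.9 100.9] bbox 233 87 35 29 area 945 tool@z.040 [ -0.6 -79.6] low edge@.038 [ -0.6 -70.2]
blob [253.9 150.2] bbox 242 138 25 25 area 500 tool@z.040 [  1.8 -47.9] low edge@.038 [  1.9 -39.4]
blob [  6.9 346.7] bbox 2 342 11 10 area 54 tool@z.040 [-336.8  202.5] low edge@.038 [-348.8  218.3]
```

```bash
python3 -m jog '[[1.5,-4,30,0.006,0,0],[1.5,-4,50,0.006,0,0],[1.5,-4,59,0.006,0,0],[1.5,-4,61,0.006,0,0],[1.5,-4,61,0.006,0,0]]'; python3 -m jog '[[0,0,0,0,0,0],[0,0,0,0,0,0],[0,0,0,0,0,0],[0,0,0,0,0,0],[0,0,0,0,0,0]]' 0; python3 -m jog '[[0,0,-10,0,0,0],[0,0,-40,0,0,0],[0,30,-80,0,0,0],[0,30,-80,0,0,0],[0,30,-80,0,0,0]]';python3 -c "
from h import *
brass();o=ctrl.get_obs();print(o['q'])"
```

```text
t: 15.1
ee_pos: [0.5278, -0.0788, 0.0262]
tool_rot: [-179.7, -0.0, -96.8]
contact_force: [-0.2, 0.6, 0.4]
opening: 0.0597
t: 15.72
ee_pos: [0.5279, -0.0786, 0.0265]
tool_rot: [-179.7, 0.0, -96.8]
contact_force: [-0.6, 1.6, 6.3]
opening: 0.0263
t: 16.35
ee_pos: [0.4962, -0.0749, 0.1041]
tool_rot: [-179.9, 0.0, -96.8]
contact_force: [1.0, 0.9, -5.7]
opening: 0.0267
blob [509.  10.] bbox 504 0 8 31 area 117 tool@z.040 [ 235.2 -189.6] low edge@.038 [ 232.7 -168.4]
blob [247.9  66. ] bbox 233 53 31 27 area 805 tool@z.040 [  -2.2 -103.8] low edge@.038 [ -2.1 -94.4]
blob [253.6 186.8] bbox 236 170 36 34 area 953 tool@z.040 [  1.7 -17.9] low edge@.038 [ 1.6 -4.2]
blob [  5.4 321.8] bbox 1 317 10 11 area 62 tool@z.040 [-331.8  168.3] low edge@.038 [-343.   183.5]
[-1.71017552e+01 -7.45050755e+00  1.15279219e+02  2.87555167e-02
  7.21756708e+01  7.96664662e+01]
```

```bash
python3 -c "
from h import *
print(tool(253.6,186.8,.0135))"
python3 -m jog '[[0,0,0,0,0,-0.17],[0,0,0,0,0,-0.35],[0,0,0,0,0,-0.53],[0,0,0,0,0,-0.71],[0,0,0,0,0,-0.89],[0,0,0,0,0,-1.07],[0,0,0,0,0,-1.25],[0,0,0,0,0,-1.42]]'
python3 -m jog '[[0,0,0,0,0,-0.17],[0,0,0,0,0,-0.35],[0,0,0,0,0,-0.53],[0,0,0,0,0,-0.71],[0,0,0,0,0,-0.89],[0,0,0,0,0,-1.07],[0,0,0,0,0,-1.25],[0,0,0,0,0,-1.42]]'
python3 -m jog '[[0,0,0,0,0,-0.15],[0,0,0,0,0,-0.302],[0,0,0,0,0,-0.302],[0,0,0,0,0,-0.302]]'
python3 -c "
from h import *
w=brass();o=ctrl.get_obs();print(o['q'],o['tool_rot']);cv2.imwrite('pics/w9.png',w[:,:,::-1])
u=np.array([.993,-.117]);p=np.array([.590,-.085]);q=p-u*.135;go(*q,.10,83.3)
"
```

```text
[  1.55616794 -41.48034047 -13.50032203]
t: 17.4
ee_pos: [0.496, -0.0748, 0.1029]
tool_rot: [-180.0, 0.1, -15.1]
contact_force: [0.3, -0.0, -4.7]
opening: 0.0265
t: 18.4
ee_pos: [0.496, -0.0748, 0.1029]
tool_rot: [-179.9, -0.0, 66.3]
contact_force: [-0.5, -0.0, -4.9]
opening: 0.0262
t: 18.9
ee_pos: [0.4965, -0.0749, 0.104]
tool_rot: [180.0, -0.0, 83.1]
contact_force: [0.5, 0.4, -4.3]
opening: 0.0261
blob [253.6 186.7] bbox 236 170 36 34 area 956 tool@z.040 [ -1.5 -18.7] low edge@.038 [-1.5 -4.9]
blob [ 50.1 331.7] bbox 36 317 27 31 area 340 tool@z.040 [-248.   162.6] low edge@.038 [-268.8  198.8]
[-1.70956667e+01 -7.46366460e+00  1.15196745e+02  3.45051437e-02
  7.21913369e+01 -1.00261661e+02] [ 1.79919774e+02 -1.88758110e-02  8.31554765e+01]
row [  0.9 -41.1   4.3] [ 0.001 -0.    -0.003] dist 41.0 deg 0.0
```

View pics/w9.png

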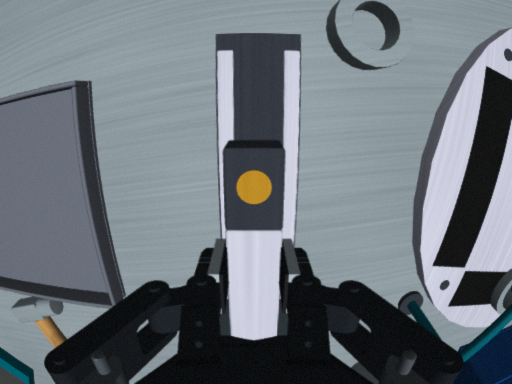

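```bash
python3 -c "
from h import *
go(.4614,-.0692,.0275,83.2)"
```

```text
row [  1.5 -35.8  76.8] [ 0.001 -0.    -0.001] dist 85.0 deg 0.0
```

```bash
python3 -m jog '[[1.5,-20,0,0,0,0],[1.5,-36,15,0,0,0],[1.5,-36,40,0,0,0],[1.5,-36,60,0,0,0],[1.5,-36,70,0,0,0],[1.5,-36,75,0,0,0],[1.5,-36,76,0,0,0],[1.5,-36,76,0,0,0]]'
```

```text
t: 19.95
ee_pos: [0.4623, -0.0696, 0.0298]
tool_rot: [179.8, 0.0, 83.2]
contact_force: [0.1, -0.5, -4.2]
opening: 0.0264
```

Not yet on the bed; slide the last mm at this height, then lower.

```bash
python3 -m jog '[[0,3,1,0,0,0],[0,6,1,0,0,0],[0,7.5,1,0,0,0],[0,7.5,1,0,0,0],[0,7.5,3,0,0,0],[0,7.5,3,0,0,0],[0,7.5,3,0,0,0]]'; python3 -m jog '[[0,0,0,0,0,0],[0,0,0,0,0,0],[0,0,0,0,0,0],[0,0,-20,0,0,0],[0,0,-45,0,0,0],[0,0,-80,0,0,0],[0,0,-80,0,0,0]]' 0.7
python3 - <<'E'
from h import *
w=brass();cv2.imwrite('pics/w10.png',w[:,:,::-1]);o=ctrl.get_obs();z=o['ee_pos'][2]
p=pt('wrist',*( (lambda: (0,0))()),.04)
go(.6515,-.093,.12,83.2);s=cams.grab_frame('scene');t=cams.grab_frame('top');cv2.imwrite('pics/t10.png',t[:,:,::-1])
E
```

```text
t: 20.82
ee_pos: [0.4694, -0.0703, 0.0265]
tool_rot: [179.8, -0.0, 83.3]
contact_force: [0.3, 0.3, -0.9]
opening: 0.0263
t: 21.7
ee_pos: [0.4713, -0.071, 0.1097]
tool_rot: [179.4, 0.1, 83.3]
contact_force: [0.0, 0.3, -1.5]
opening: 0.06
blob [254.3 149.7] bbox 244 139 22 22 area 391 tool@z.040 [ -0.9 -45.5] low edge@.038 [ -0.8 -37.1]
blob [256.6 327.1] bbox 246 318 22 18 area 296 tool@z.040 [  1.4 122.3] low edge@.038 [  1.4 136.4]
blob [ 52.9 334.1] bbox 45 328 15 14 area 120 tool@z.040 [-250.1  171.1] low edge@.038 [-261.6  189.6]
row [ -1.  182.9 -11.2] [0.006 0.001 0.001] dist 183.0 deg 0.0
```

```bash
python3 - <<'E'
from h import *
z=ctrl.get_obs()['ee_pos'][2]
print(tool(256.6,317.5,.038-z),tool(256.6,317.5,.026-z), tool(254.3,149.7,.04-z))
w=cv2.imread('pics/w10.png');cv2.imwrite('pics/w10c.png',cv2.resize(w[230:384,180:340],None,fx=3,fy=3))
E
```

```text
[  1.31295484 108.66533987  67.42526772] [  1.46551999 119.54699288  79.4429475 ] [ -0.9523553  -45.84345506  65.1744307 ]
```

View pics/w10c.png

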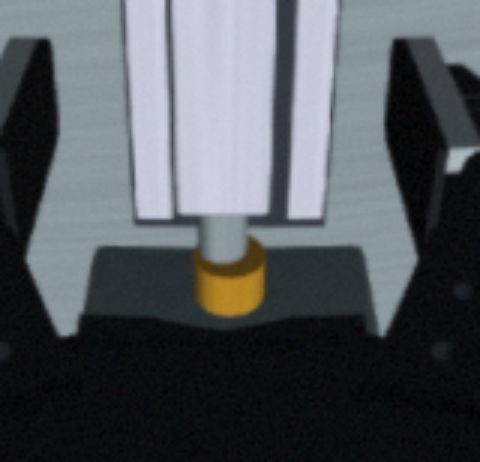

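```bash
python3 - <<'E'
from h import *
z=ctrl.get_obs()['ee_pos'][2]
v=lambda Y:230+Y/3-.33
print('face bottom rim',tool(256,v(239),.014-z)[1],'face top rim',tool(256,v(275),.038-z)[1],'stub tip',tool(254,v(261),.034-z)[1],'bar end',tool(254,v(214),.04-z)[1])
E
```

```text
face bottom rim 118.97536476692692 face top rim 113.67197888824055 stub tip 111.19900713322889 bar end 86.76002345739468
```

```bash
python3 -m jog '[[0,60,0,0.006,0,0],[0,120,0,0.006,0,0],[-1,165,0,0.006,0,0],[-1,182,0,0.006,0,0],[-1,182,10,0.006,0,0],[-1,182,20,0.006,0,0],[-1,182,27,0.006,0,0],[-1,182,31,0.006,0,0]]' 0;python3 -m jog '[[0,0,1,0,0,0],[0,0,2,0,0,0],[0,0,2,0,0,0],[0,0,2,0,0,0]]'
```

```text
t: 22.85
ee_pos: [0.648, -0.0923, 0.0777]
tool_rot: [-179.6, -0.0, 83.3]
contact_force: [-13.5, 2.9, 25.1]
opening: 0.0002
t: 23.35
ee_pos: [0.648, -0.0923, 0.0778]
tool_rot: [-179.6, -0.0, 83.3]
contact_force: [-14.4, 2.0, 22.4]
opening: 0.0004
```

```bash
python3 -m jog '[[0,0,-25,0,0,0],[0,-50,-32,0,0,0],[0,-110,-32,0,0,0],[1,-165,-20,0,0,0],[1,-178,10,0,0,0],[1,-178,35,0,0,0],[1,-178,48,0,0,0],[1,-178,48,0,0,0]]' 0.7; python3 -c "
from h import *
go(.4694,-.0703,.0265,83.3)"
```

```text
t: 24.35
ee_pos: [0.4719, -0.0704, 0.0253]
tool_rot: [-179.7, -0.0, 83.2]
contact_force: [-0.4, -0.7, 1.1]
opening: 0.0598
row [-0.2 -2.5 -1.2] [-0.005 -0.    -0.001] dist 3.0 deg 0.0
```

```bash
python3 -m jog '[[0,0,0,-0.005,0,0],[0,0,0,-0.005,0,0],[0,0,0,-0.005,0,0],[0,0,0,-0.005,0,0],[0,0,0,-0.005,0,0]]' 0; python3 -m jog '[[0,0,-15,0,0,0],[0,0,-45,0,0,0],[0,0,-75,0,0,0],[0,0,-75,0,0,0],[0,0,-75,0,0,0]]'; python3 -c "
from h import *
brass();print(tool(253.6,186.7,.0135));go(.4375,-.3814,.06,83.5)"
```

```text
t: 24.98
ee_pos: [0.4739, -0.0709, 0.0276]
tool_rot: [179.8, 0.0, 83.3]
contact_force: [-1.0, 1.0, 5.7]
opening: 0.0262
t: 25.6
ee_pos: [0.4715, -0.0703, 0.0997]
tool_rot: [-180.0, -0.0, 83.3]
contact_force: [0.2, 0.2, -5.5]
opening: 0.0266
blob [253.6 177.1] bbox 236 160 36 35 area 971 tool@z.040 [ -1.5 -27.3] low edge@.038 [ -1.5 -13.7]
blob [ 50.1 341.6] bbox 41 334 18 17 area 168 tool@z.040 [-250.5  175.3] low edge@.038 [-263.6  197.4]
[ -1.41807667 -42.38932502 -13.43564851]
row [-313.     3.2   39. ] [-0.002 -0.001 -0.004] dist 315.0 deg 0.0
```

```bash
python3 -m jog '[[-50,2,0,0,0,0],[-105,2,0,0,0,0],[-160,2,0,0,0,0],[-215,2,0,0,0,0],[-270,2,0,0,0,0],[-300,2,10,0,0,0],[-313,2,30,0,0,0],[-313,2,39,0,0,0]]';  python3 -c "
from h import *
go(.4395,-.3814,.0215,83.5)"
```

```text
t: 26.65
ee_pos: [0.4361, -0.3809, 0.0588]
tool_rot: [-179.9, -0.2, 83.2]
contact_force: [0.4, 0.6, -4.7]
opening: 0.0261
row [-0.3  3.5 37.2] [-0.002 -0.004 -0.006] dist 37.0 deg 0.0
```

```bash
python3 -m jog '[[0,8,10,0,0,0],[0,8,20,0,0,0],[0,8,29,0,0,0],[0,8,34,0,0,0],[0,8,36,0,0,0],[0,8,36,0,0,0]]';python3 -m jog '[[0,0,0,0,0,0],[0,0,0,0,0,0],[0,0,0,0,0,0],[0,0,-30,0,0,0],[0,0,-80,0,0,0],[0,0,-130,0,0,0],[0,0,-180,0,0,0],[0,0,-180,0,0,0]]' 0.7
python3 - <<'E'
from h import *
t=cams.grab_frame('top');a=cv2.resize(t[140:270,115:295,::-1],None,fx=3.3,fy=3.3);
w=cams.grab_frame('wrist')[:,:,::-1]
cv2.imwrite('pics/t11.png',np.vstack([a,cv2.resize(w[150:330,100:400],(594,356))])[:600])
cv2.imwrite('pics/w11.png',w)
go(.522,.2505,.2,83)
print(ctrl.get_obs()['q'])
E
```

```text
t: 27.4
ee_pos: [0.446, -0.3828, 0.0264]
tool_rot: [179.9, 0.0, 83.2]
contact_force: [-0.0, 0.4, -5.3]
opening: 0.0264
t: 28.4
ee_pos: [0.4478, -0.3851, 0.2131]
tool_rot: [179.4, 0.4, 83.2]
contact_force: [0.1, -0.3, -0.3]
opening: 0.06
row [638.    1.2   6.4] [0.003 0.001 0.004] dist 638.0 deg 0.0
[-4.79485849e+01 -1.23130182e+00  9.90489130e+01  7.91820844e-02
  8.20041172e+01 -1.31211439e+02]
```

View pics/t11.png

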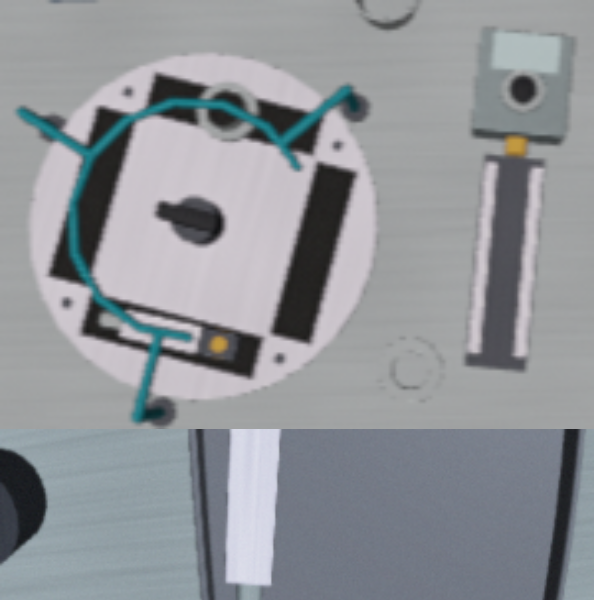

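```bash
python3 -m jog '[[50,0,0,0,0,0.1],[110,0,0,0,0,0.25],[170,0,0,0,0,0.42],[230,0,0,0,0,0.59],[290,0,0,0,0,0.76],[350,0,0,0,0,0.93],[410,0,0,0,0,1.1],[460,0,0,0,0,1.27]]' 0.8;python3 -m jog '[[0,0,0,0,0,0],[0,0,0,0,0,0]]'; python3 -c "
from h import *
go(.522,.2505,.16,-16)"
```

```text
t: 29.5
ee_pos: [0.4978, 0.0665, 0.2039]
tool_rot: [-180.0, 0.1, 12.1]
contact_force: [1.2, -0.3, 0.8]
opening: 0.0685
t: 29.75
ee_pos: [0.4982, 0.0645, 0.2045]
tool_rot: [180.0, 0.1, 12.5]
contact_force: [0.4, -0.3, -0.5]
opening: 0.0683
row [  63.5 -176.5   44.4] [0.001 0.001 0.497] dist 193.0 deg 28.0
```

```bash
python3 -m jog '[[20,-50,0,0,0,0.15],[40,-100,0,0,0,0.3],[58,-150,0,0,0,0.45],[63,-176,0,0,0,0.497],[63,-176,20,0,0,0.497],[63,-176,44,0,0,0.497],[63,-176,44,0,0,0.497],[63,-176,44,0,0,0.497]]' 0.8;python3 - <<'E'
from h import *
w=cams.grab_frame('wrist');m=(w.max(2)<45).astype(np.uint8)
m[250:]=0
n,l,st,c=cv2.connectedComponentsWithStats(m)
for i in range(1,n):
    if st[i,4]>150: print(c[i].round(),st[i])
cv2.imwrite('pics/w12.png',w[:,:,::-1])
go(.522,.2505,.094,-16)
E
```

```text
t: 30.75
ee_pos: [0.5232, 0.2487, 0.1621]
tool_rot: [180.0, -0.1, -16.2]
contact_force: [0.1, -0.1, 0.2]
opening: 0.0686
[203.  39.] [ 148   27  154   41 1948]
[338.  44.] [316  29  40  40 995]
[249.  64.] [ 156   46  185   34 3591]
[393. 102.] [376  87  27  43 543]
[112. 102.] [102  89  29  38 469]
[372. 128.] [ 358   90   38   64 1135]
[142. 164.] [ 121   92   38  158 1395]
[252. 202.] [ 228  160   50   90 2546]
[385. 187.] [373 168  25  36 593]
[ 59. 195.] [ 37 182  41  24 283]
[368. 230.] [ 349  202   42   48 1449]
row [-2.1 -0.8 69. ] [-0.001 -0.003 -0.003] dist 69.0 deg 0.0
```

```bash
python3 -m jog '[[-2,-1,20,0,0,0],[-2,-1,40,0,0,0],[-2,-1,58,0,0,0],[-2,-1,67,0,0,0],[-2,-1,67,0,0,0]]'; python3 -m jog '[[0,0,0,0,0,0],[0,0,0,0,0,0],[0,0,0,0,0,0],[0,0,0,0,0,0],[0,0,0,0,0,0],[0,0,0,0,0,0]]' 0;python3 -c "
from h import *
print(ctrl.get_obs()['q'],ctrl.get_obs()['wrist_torque'])"
```

```text
t: 31.42
ee_pos: [0.5207, 0.2514, 0.0939]
tool_rot: [179.9, -0.0, -16.1]
contact_force: [0.3, 0.7, 0.5]
opening: 0.0686
t: 32.17
ee_pos: [0.5234, 0.2514, 0.0966]
tool_rot: [-179.9, -0.4, -16.1]
contact_force: [5.6, -1.5, -0.7]
opening: 0.0171
[ 18.36886107   3.74191402 105.08874198  -0.12904155  70.80122534
  34.51142009] [-0.13052006 -0.37620396  0.09096813]
```

```bash
python3 -m jog '[[0,0,0,0,0,-0.03],[0,0,0,0,0,-0.1],[0,0,0,0,0,-0.18],[0,0,0,0,0,-0.27],[0,0,0,0,0,-0.36],[0,0,0,0,0,-0.45],[0,0,0,0,0,-0.53],[0,0,0,0,0,-0.6]]'; python3 -m jog '[[0,0,0,0,0,-0.07],[0,0,0,0,0,-0.16],[0,0,0,0,0,-0.25],[0,0,0,0,0,-0.34],[0,0,0,0,0,-0.43],[0,0,0,0,0,-0.52],[0,0,0,0,0,-0.6],[0,0,0,0,0,-0.63]]';python3 -m jog '[[0,0,0,0,0,0],[0,0,0,0,0,0]]'; python3 -m jog '[[0,0,0,0,0,0],[0,0,0,0,0,0],[0,0,0,0,0,0],[0,0,-40,0,0,0],[0,0,-90,0,0,0],[0,0,-110,0,0,0],[0,60,-110,0,0,0],[0,80,-110,0,0,0]]' 0.8
python3 - <<'E'
from h import *
w=brass();cv2.imwrite('pics/w13.png',w[:,:,::-1])
print(ctrl.get_obs()['q'])
E
```

```text
t: 33.17
ee_pos: [0.5238, 0.2514, 0.0966]
tool_rot: [179.9, -0.4, 18.4]
contact_force: [7.2, -1.0, -1.2]
opening: 0.0169
t: 34.17
ee_pos: [0.5241, 0.2516, 0.0966]
tool_rot: [179.6, -0.3, 54.4]
contact_force: [8.7, -0.2, -2.5]
opening: 0.0172
t: 34.42
ee_pos: [0.524, 0.2515, 0.0966]
tool_rot: [179.6, -0.3, 54.4]
contact_force: [8.5, -0.3, -1.7]
opening: 0.017
t: 35.42
ee_pos: [0.5875, 0.2036, 0.2049]
tool_rot: [179.9, -0.0, 54.3]
contact_force: [0.2, -0.4, -0.4]
opening: 0.0684
blob [156.5 156.9] bbox 155 151 4 12 area 42 tool@z.040 [-107.3  -21.6] low edge@.038 [-108.5  -14.9]
blob [140.  160.5] bbox 133 153 15 16 area 182 tool@z.040 [-127.4  -18.1] low edge@.038 [-129.1   -8.5]
[ 12.19651483   3.60047681  94.40436625  -0.095506    81.92724984
 -42.01129785]
```

View pics/w13.png

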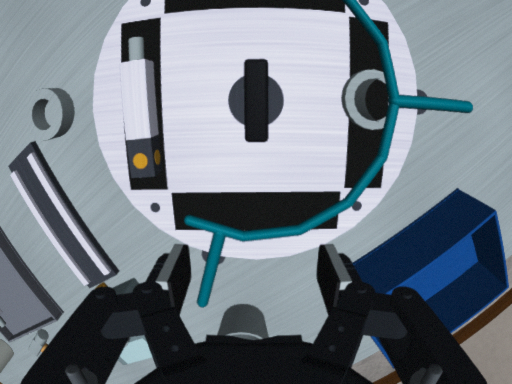

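```bash
python3 - <<'E'
from h import *
p=pt('wrist',140,160.5,.066)[:2];e=pt('wrist',136.3,59,.066)[:2];j=pt('wrist',138.7,139.5,.066)[:2]
d=p-e;print(p,e,j,np.linalg.norm(p-e),np.linalg.norm(j-e),np.degrees(np.arctan2(d[1],d[0])))
d/=np.linalg.norm(d);c=p+d*(20-72.5)/1e3;g=c+d*.023;print('centre',c,'com',g)
yaw=np.degrees(np.arctan2(d[1],d[0]))+90
go(*g,.2,yaw);print(yaw)
E
```

```text
[0.50117745 0.12142051] [0.41898692 0.18238414] [0.48397185 0.13441513] 0.1023320424536749 0.08077169885849766 -36.56564033859489
centre [0.45901077 0.15269704] com [0.47748379 0.13899494]
row [-116.3  -52.7    4.3] [0.002 0.    0.014] dist 128.0 deg 1.0
53.43435966140512
```

```bash
python3 -m jog '[[-50,-25,0,0,0,0.014],[-100,-50,0,0,0,0.014],[-116,-53,0,0,0,0.014],[-116,-53,40,0,0,0.014],[-116,-53,80,0,0,0.014],[-116,-53,100,0,0,0.014],[-116,-53,100,0,0,0.014]]' 0.8; python3 - <<'E'
from h import *
w=brass();z=ctrl.get_obs()['ee_pos'][2]
cv2.imwrite('pics/w14.png',w[:,:,::-1])
go(.4775,.139,.05,53.4)
hsv=cv2.cvtColor(w,cv2.COLOR_RGB2HSV);m=cv2.inRange(hsv,(15,130,90),(30,255,255));n,_,st,c=cv2.connectedComponentsWithStats(m)
i=1+np.argmax(st[1:,4]);print('pin@.066',tool(*c[i],.066-z))
E
```

```text
t: 36.35
ee_pos: [0.4729, 0.1417, 0.1022]
tool_rot: [-179.8, 0.2, 53.6]
contact_force: [-0.5, -1.3, 0.1]
opening: 0.0682
blob [257.  268.6] bbox 246 259 23 20 area 353 tool@z.040 [ 1.3 52.1] low edge@.038 [ 1.4 63.5]
row [-0.5  4.2 54.1] [-0.001  0.001  0.004] dist 54.0 deg 0.0
pin@.066 [ 0.97475604 35.36303262 38.0685107 ]
```

```bash
python3 -m jog '[[0,5,20,0,0,0.004],[0,5,38,0,0,0.004],[0,5,48,0,0,0.004],[0,5,52,0,0,0.004],[0,5,52,0,0,0.004]]' 0.8; python3 -m jog '[[0,0,0,0,0,0],[0,0,0,0,0,0],[0,0,0,0,0,0],[0,0,0,0,0,0],[0,0,0,0,0,0],[0,0,0,0,0,0]]' 0; python3 -m jog '[[0,0,-15,0,0,0],[0,0,-50,0,0,0],[0,0,-90,0,0,0],[0,0,-120,0,0,0],[0,0,-120,0,0,0],[0,0,-120,0,0,0]]';python3 - <<'E'
from h import *
w=brass();cv2.imwrite('pics/w15.png',w[:,:,::-1])
E
```

```text
t: 37.02
ee_pos: [0.4799, 0.1387, 0.0533]
tool_rot: [179.9, -0.1, 53.4]
contact_force: [0.2, -0.1, 1.1]
opening: 0.0684
t: 37.78
ee_pos: [0.4805, 0.1385, 0.0541]
tool_rot: [179.9, -0.1, 53.4]
contact_force: [-2.4, -0.5, 6.4]
opening: 0.0263
t: 38.52
ee_pos: [0.4785, 0.1385, 0.1713]
tool_rot: [-180.0, 0.1, 53.3]
contact_force: [0.2, -0.1, -5.0]
opening: 0.026
blob [255.1 302.5] bbox 241 292 29 22 area 514 tool@z.040 [  0.2 142.9] low edge@.038 [1.00e-01 1.62e+02]
blob [174.7 345. ] bbox 170 341 9 10 area 50 tool@z.040 [-108.   224.5] low edge@.038 [-111.8  238.8]
```

```bash
python3 -c "
from h import *
print(tool(255.1,302.5,.0119));go(.5285,-.0775,.10,83.3)"
```

```text
[ -0.6097223   26.13573068 -11.9334943 ]
row [-143.1  169.4   70.8] [-0.002  0.001 -0.523] dist 233.0 deg 30.0
```

```bash
python3 -m jog '[[-25,30,0,0,0,-0.09],[-50,60,0,0,0,-0.18],[-80,90,0,0,0,-0.27],[-105,125,0,0,0,-0.36],[-130,150,20,0,0,-0.45],[-143,169,40,0,0,-0.523],[-143,169,70,0,0,-0.523],[-143,169,70,0,0,-0.523]]'; python3 -c "
from h import *
brass();go(.5285,-.0775,.0295,83.3)"
```

```text
t: 39.58
ee_pos: [0.5262, -0.0762, 0.0982]
tool_rot: [-179.5, -0.1, 83.3]
contact_force: [0.4, -0.3, -4.9]
opening: 0.0265
blob [255.1 302.5] bbox 241 292 29 22 area 511 tool@z.040 [-0.2 84.2] low edge@.038 [-0.2 98.8]
blob [ 42.3 325. ] bbox 23 303 39 46 area 562 tool@z.040 [-250.8  148. ] low edge@.038 [-278.1  198.6]
row [-1.1  1.  71. ] [-0.004 -0.001 -0.   ] dist 71.0 deg 0.0
```

```bash
python3 -m jog '[[-1,0,25,-0.004,0,0],[-1,0,45,-0.004,0,0],[-1,0,58,-0.004,0,0],[-1,0,64,-0.004,0,0],[-1,0,68,-0.004,0,0],[-1,0,70,-0.004,0,0],[-1,0,70,-0.004,0,0]]'
```

```text
t: 40.5
ee_pos: [0.531, -0.0783, 0.0345]
tool_rot: [179.6, 0.0, 83.3]
contact_force: [-0.0, 0.2, 0.4]
opening: 0.0264
```

```bash
python3 - <<'E'
from h import *
o=ctrl.get_obs();print(o['ee_pos'],o['contact_force'],o['wrist_torque'])
w=cams.grab_frame('wrist')[:,:,::-1];s=cams.grab_frame('scene')[:,:,::-1];t=cams.grab_frame('top')[:,:,::-1]
a=cv2.resize(w[90:384,120:400],None,fx=2,fy=2,interpolation=cv2.INTER_CUBIC)
b=cv2.resize(s[150:260,200:270],(234,368));c=cv2.resize(t[140:260,250:310],(234,468))[:220]
cv2.imwrite('pics/w16.png',np.hstack([a,np.vstack([b,c])]))
E
```

```text
[ 0.53097505 -0.07826338  0.03448337] [-0.00703244  0.18366426  0.40770239] [ 0.00336126  0.19892571 -0.00563116]
```

View pics/w16.png

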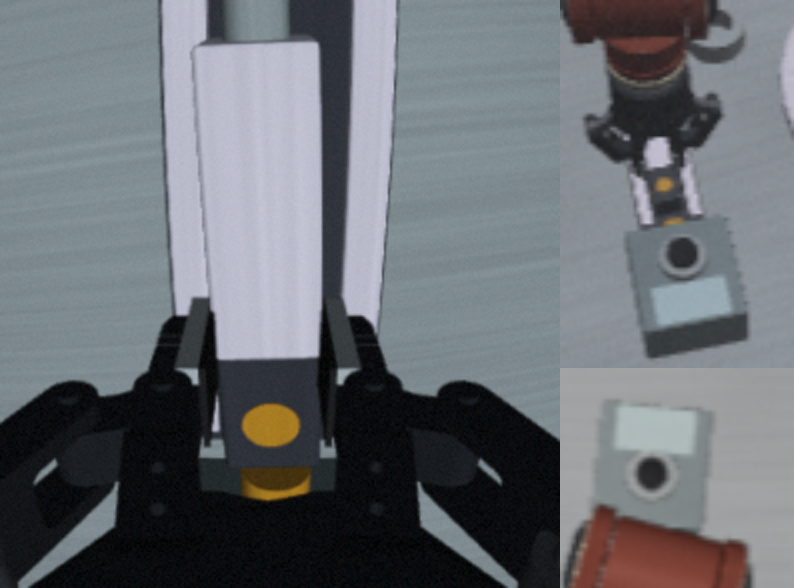

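```bash
python3 - <<'E'
from h import *
z=ctrl.get_obs()['ee_pos'][2]
f=lambda X,Y:(120+X/2-.25,90+Y/2-.25)
for n,X,Y,h in(('barend L',195,44,.0465),('barend R',320,44,.0465),('junc L',217,358,.0465),('junc R',322,358,.0465),('cheek in L',208,20,.02),('cheek in R',354,20,.02),('cheek out L',161,20,.02),('cheek out R',398,20,.02),('out L low',174,280,.02),('out R low',381,280,.02),('pin',271,425,.0465)):
  print(n,tool(*f(X,Y),h-z).round(1)[:2])
E
```

```text
barend L [-17.2 -76.4]
barend R [  9.9 -76.3]
junc L [-14.6   2.4]
junc R [12.7  2.4]
cheek in L [-16.9 -81.5]
cheek in R [ 21.1 -81.7]
cheek out L [-29.3 -81.9]
cheek out R [ 32.9 -82.1]
out L low [-29.   -7.5]
out R low [32.  -7.4]
pin [-0.5 25.1]
```

```bash
python3 -m jog '[[0,-3,-10,0,0,0],[2.5,-3,-10,0,0,0.035],[2.5,-3,-10,0,0,0.035],[2.5,-3,-4,0,0,0.035],[2.5,-3,1,0,0,0.035],[2.5,-3,3,0,0,0.035],[2.5,-3,3,0,0,0.035]]';python3 - <<'E'
from h import *
o=ctrl.get_obs();z=o['ee_pos'][2]
w=brass();cv2.imwrite('pics/w17.png',w[:,:,::-1])
E
```

```text
t: 41.52
ee_pos: [0.5271, -0.0751, 0.0299]
tool_rot: [179.7, -0.0, 81.3]
contact_force: [0.9, 0.3, -3.9]
opening: 0.0264
blob [255.  302.5] bbox 241 292 29 22 area 508 tool@z.040 [-0.6 27.2] low edge@.038 [-0.6 37.5]
blob [ 21.5 363.4] bbox 0 342 47 42 area 554 tool@z.040 [-231.9  139.7] low edge@.038 [-262.   188.8]
```

```bash
python3 -m jog '[[0,4,0,0,0,0],[0.2,8,0,0,0,0],[0.4,12,0,0,0,0],[0.4,14,0,0,0,0],[0.4,14,1,0,0,0],[0.4,14,2,0,0,0],[0.4,14,2,0,0,0]]'; python3 -m jog '[[0,0,0,0,0,0],[0,0,0,0,0,0],[0,0,0,0,0,0],[0,0,-20,0,0,0],[0,0,-50,0,0,0],[0,-20,-90,0,0,0],[0,-40,-90,0,0,0],[0,-40,-90,0,0,0]]' 0.7;python3 - <<'E'
from h import *
w=brass();cv2.imwrite('pics/w18.png',w[:,:,::-1])
z=ctrl.get_obs()['ee_pos'][2]
# column profile through link centre for face / head edges
for v in range(250,384,2): print(v,w[v,254],w[v,262],end=' | ')
E
```

```text
t: 42.45
ee_pos: [0.5411, -0.0769, 0.0283]
tool_rot: [179.7, -0.0, 81.3]
contact_force: [-0.0, -0.9, -2.6]
opening: 0.0266
t: 43.45
ee_pos: [0.5013, -0.0708, 0.1199]
tool_rot: [179.5, 0.0, 81.3]
contact_force: [-0.0, -0.9, -1.0]
opening: 0.0597
blob [254.7 271.6] bbox 246 264 18 16 area 224 tool@z.040 [-0.5 64.6] low edge@.038 [-0.7 74.7]
blob [256.6 297.9] bbox 245 287 24 21 area 356 tool@z.040 [ 1.3 94.9] low edge@.038 [  1.3 108.7]
blob [ 55.3 322.9] bbox 44 312 21 24 area 252 tool@z.040 [-248.8  161.7] low edge@.038 [-265.5  190.2]
250 [ 92  93 106] [69 74 84] | 252 [49 53 62] [48 54 64] | 254 [53 58 65] [52 56 65] | 256 [54 59 67] [49 54 63] | 258 [50 55 64] [49 56 62] | 260 [49 54 60] [52 55 65] | 262 [50 56 64] [50 54 62] | 264 [109  86  52] [49 54 63] | 266 [186 138  38] [68 60 58] | 268 [192 143  41] [162 121  49] | 270 [189 140  39] [187 139  42] | 272 [189 142  40] [185 137  40] | 274 [191 142  38] [184 135  37] | 276 [189 140  40] [144 110  54] | 278 [185 140  44] [51 56 60] | 280 [69 66 64] [51 55 64] | 282 [51 55 65] [51 57 63] | 284 [53 56 65] [53 59 66] | 286 [55 59 6
[... 743 characters left out ...]
103 120 126] [103 125 130] | 336 [105 122 126] [103 120 126] | 338 [103 123 128] [77 92 99] | 340 [35 44 47] [14 16 20] | 342 [5 8 5] [ 8 11 11] | 344 [5 8 6] [ 7 12 12] | 346 [ 3  6 12] [12 14 15] | 348 [14 15 19] [11 14 16] | 350 [17 16 19] [ 4  8 11] | 352 [4 9 7] [ 7 10 12] | 354 [ 7 11  9] [12 14 16] | 356 [ 8 10  9] [13 13 15] | 358 [ 8 13 17] [11 14 15] | 360 [11  7 16] [11 10 13] | 362 [ 8 15 16] [ 5  9 11] | 364 [13 15 14] [12 16 16] | 366 [ 8 13 11] [ 8  9 11] | 368 [11 16 18] [ 5 10  9] | 370 [10 16 19] [11  8 14] | 372 [14 14 16] [15 16 20] | 374 [16 12 15] [10 14 14] | 376 [14 17 17] [15 15 16] | 378 [ 8 13 15] [14 17 14] | 380 [16 18 22] [11 12 16] | 382 [ 9 12 15] [12 17 17] |
```

```bash
python3 - <<'E'
from h import *
z=ctrl.get_obs()['ee_pos'][2]
print('pin',tool(254.7,271.6,.04-z),'head end',tool(255,287,.04-z),'junction',tool(255,250.3,.04-z),'face top rim',tool(256,292,.038-z))
go(.6505,-.093,.12,81.3)
E
```

```text
pin [-0.51364834 64.61308384 79.79540277] head end [-0.20922302 81.83872974 79.93123076] junction [-0.2925659  42.64939848 79.62224625] face top rim [ 0.74883858 89.24831722 81.9897625 ]
row [  0.7 150.6   0.5] [ 0.008 -0.     0.   ] dist 151.0 deg 0.0
```

```bash
python3 - <<'E'
from h import *
w=cv2.imread('pics/w18.png').astype(int).sum(2)
z=ctrl.get_obs()['ee_pos'][2]
for v in(150,165,185,205,225):
    g=np.diff(w[v,200:310]);e=[200+i for i in range(109) if abs(g[i])>45]
    print(v,e,[w[v,k] for k in range(205,306,6)])
E
```

```text
150 [211, 212, 213, 214, 227, 228, 239, 240, 256, 257, 258, 272, 273, 274, 287, 288, 289, 290] [np.int64(463), np.int64(451), np.int64(636), np.int64(629), np.int64(219), np.int64(178), np.int64(312), np.int64(458), np.int64(474), np.int64(221), np.int64(185), np.int64(183), np.int64(632), np.int64(626), np.int64(311), np.int64(465), np.int64(470)]
165 [212, 213, 214, 215, 228, 229, 230, 231, 232, 267, 268, 273, 274, 287, 288, 289, 290] [np.int64(460), np.int64(460), np.int64(625), np.int64(630), np.int64(348), np.int64(632), np.int64(640), np.int64(630), np.int64(641), np.int64(636), np.int64(639), np.int64(176), np.int64(629), np.int64(630), np.int64(330), np.int64(471), np.int64(464)]
185 [214, 215, 216, 229, 230, 231, 232, 233, 267, 268, 273, 274, 275, 287, 288, 289, 290] [np.int64(473), np.int64(466), np.int64(612), np.int64(631), np.int64(611), np.int64(628), np.int64(642), np.int64(630), np.int64(636), np.int64(632), np.int64(646), np.int64(184), np.int64(633), np.int64(622), np.int64(299), np.int64(467), np.int64(455)]
205 [215, 216, 217, 218, 230, 231, 233, 234, 235, 268, 269, 273, 274, 275, 286, 287, 288, 289] [np.int64(460), np.int64(458), np.int64(263), np.int64(629), np.int64(643), np.int64(553), np.int64(639), np.int64(625), np.int64(646), np.int64(636), np.int64(645), np.int64(189), np.int64(633), np.int64(638), np.int64(321), np.int64(467), np.int64(466)]
225 [217, 218, 219, 231, 232, 233, 234, 235, 236, 268, 269, 270, 273, 274, 275, 286, 287, 289] [np.int64(463), np.int64(466), np.int64(450), np.int64(621), np.int64(649), np.int64(244), np.int64(632), np.int64(639), np.int64(652), np.int64(639), np.int64(648), np.int64(180), np.int64(636), np.int64(636), np.int64(326), np.int64(460), np.int64(458)]
```

```bash
python3 -m jog '[[0,60,0,0.008,0,0],[0,110,0,0.008,0,0],[0.7,140,0,0.008,0,0],[0.7,150,10,0.008,0,0],[0.7,150,20,0.008,0,0],[0.7,150,30,0.008,0,0],[0.7,150,38,0.008,0,0],[0.7,150,42,0.008,0,0]]' 0;python3 -m jog '[[0,0,1,0,0,0],[0,0,1.5,0,0,0],[0,0,1.5,0,0,0],[0,0,1.5,0,0,0]]'
python3 -c "
from h import *
go(.5411,-.0765,.0285,81.3)"
```

```text
t: 44.5
ee_pos: [0.6485, -0.0925, 0.0778]
tool_rot: [-179.7, -0.0, 81.3]
contact_force: [-10.7, 2.5, 16.8]
opening: -0.0002
t: 45.0
ee_pos: [0.6489, -0.0926, 0.0779]
tool_rot: [-179.7, -0.0, 81.3]
contact_force: [-8.6, 2.6, 12.1]
opening: -0.0001
row [  -0.4 -108.8   49.9] [-0.004 -0.     0.   ] dist 120.0 deg 0.0
```

```bash
python3 -m jog '[[0,0,-30,0,0,0],[0,-40,-35,0,0,0],[0,-85,-35,0,0,0],[0,-107,-20,0,0,0],[0,-107,10,0,0,0],[0,-107,35,0,0,0],[0,-107,51,0,0,0],[0,-107,51,0,0,0]]' 0.7;python3 -m jog '[[0,0,0,-0.004,0,0],[0,0,0,-0.004,0,0],[0,0,0,-0.004,0,0],[0,0,0,-0.004,0,0],[0,0,0,-0.004,0,0],[0,0,0,-0.004,0,0]]' 0;python3 -m jog '[[0,0,-10,0,0,0],[0,-10,-40,0,0,0],[0,-40,-80,0,0,0],[0,-40,-80,0,0,0],[0,-40,-80,0,0,0]]'
python3 -c "
from h import *
brass();print(ctrl.get_obs()['q'])"
```

```text
t: 46.0
ee_pos: [0.543, -0.0763, 0.0236]
tool_rot: [-179.7, -0.0, 81.3]
contact_force: [-0.1, -0.7, 0.6]
opening: 0.0599
t: 46.75
ee_pos: [0.5453, -0.0771, 0.0265]
tool_rot: [179.7, 0.0, 81.3]
contact_force: [-1.2, -0.6, 6.4]
opening: 0.0263
t: 47.38
ee_pos: [0.5036, -0.0703, 0.1036]
tool_rot: [180.0, -0.0, 81.3]
contact_force: [-0.3, -0.4, -4.6]
opening: 0.0268
blob [254.6 299.2] bbox 240 288 30 23 area 541 tool@z.040 [-0.6 82.7] low edge@.038 [-0.7 97.7]
blob [ 50.  332.4] bbox 37 319 26 29 area 319 tool@z.040 [-246.7  161.9] low edge@.038 [-265.3  196. ]
[-1.63603510e+01 -6.40337155e+00  1.14380867e+02  4.06147579e-02
  7.20760816e+01 -9.76745551e+01]
```

```bash
python3 -c "
from h import *
print(tool(254.6,299.2,.0135))"
python3 -m jog '[[0,0,0,0,0,0.17],[0,0,0,0,0,0.35],[0,0,0,0,0,0.53],[0,0,0,0,0,0.71],[0,0,0,0,0,0.89],[0,0,0,0,0,1.07],[0,0,0,0,0,1.25],[0,0,0,0,0,1.42]]'
python3 -m jog '[[0,0,0,0,0,0.17],[0,0,0,0,0,0.35],[0,0,0,0,0,0.53],[0,0,0,0,0,0.71],[0,0,0,0,0,0.89],[0,0,0,0,0,1.07],[0,0,0,0,0,1.25],[0,0,0,0,0,1.42]]'
python3 -m jog '[[0,0,0,0,0,0.15],[0,0,0,0,0,0.267],[0,0,0,0,0,0.267],[0,0,0,0,0,0.267]]'
python3 - <<'E'
from h import *
w=brass();cv2.imwrite('pics/w19.png',w[:,:,::-1]);g=w.astype(int).sum(2)
for v in(100,120,140,160,180,200,220):
    d=np.abs(np.diff(g[v,200:310]));print(v,[200+i for i in range(109) if d[i]>60])
print([ (v,g[v,254]) for v in range(60,200,4)])
go(.46,-.0692,.03,-96.7)
E
```

```text
[ -0.8943224   21.66595142 -13.51884741]
t: 48.42
ee_pos: [0.5034, -0.0703, 0.1023]
tool_rot: [-179.9, 0.1, -0.4]
contact_force: [0.1, -0.7, -3.6]
opening: 0.0265
t: 49.42
ee_pos: [0.5033, -0.0702, 0.1023]
tool_rot: [179.9, 0.1, -81.7]
contact_force: [0.5, -0.6, -3.7]
opening: 0.0267
t: 49.92
ee_pos: [0.5038, -0.0704, 0.1035]
tool_rot: [180.0, 0.0, -96.6]
contact_force: [-0.8, 0.3, -4.5]
opening: 0.0264
blob [509.8   5.1] bbox 507 0 5 15 area 42 tool@z.040 [ 237.7 -195.6] low edge@.038 [ 237.2 -186. ]
blob [267.6  75.2] bbox 264 63 8 26 area 193 tool@z.040 [ 11.2 -97.3] low edge@.038 [ 11.3 -88.1]
blob [254.6 299.2] bbox 240 288 30 23 area 542 tool@z.040 [ 2.6 84.7] low edge@.038 [ 2.5 99.7]
100 [213, 214, 230, 231, 298]
120 [213, 215, 216, 278, 279, 281, 295, 296, 298]
140 [213, 214, 215, 216, 279, 280, 281, 295, 296, 297]
160 [214, 216, 218, 281, 294, 295, 296, 297]
180 [215, 216, 217, 281, 293, 294, 296]
200 [215, 216, 217, 220, 221, 281, 292, 293, 295]
220 [216, 217, 218, 219, 279, 281, 291, 292, 293, 294]
[(60, np.int64(414)), (64, np.int64(403)), (68, np.int64(414)), (72, np.int64(412)), (76, np.int64(423)), (80, np.int64(415)), (84, np.int64(426)), (88, np.int64(426)), (92, np.int64(431)), (96, np.int64(434)), (100, np.int64(430)), (104, np.int64(561)), (108, np.int64(609)), (112, np.int64(603)), (116, np.int64(612)), (120, np.int64(611)), (124, np.int64(604)), (128, np.int64(603)), (132, np.int64(609)), (136, np.int64(605)), (140, np.int64(603)), (144, np.int64(604)), (148, np.int64(603)), (152, np.int64(599)), (156, np.int64(610)), (160, np.int64(607)), (164, np.int64(605)), (168, np.int64(605)), (172, np.int64(609)), (176, np.int64(604)), (180, np.int64(598)), (184, np.int64(604)), (188, np.int64(611)), (192, np.int64(613)), (196, np.int64(612))]
row [ 3.9 43.8 73.8] [-0.     0.001  0.001] dist 86.0 deg 0.0
```

```bash
python3 - <<'E'
from h import *
o=ctrl.get_obs();z=o['ee_pos'][2]
for u,v in((216,120),(279.5,120),(219.5,220),(280.5,220),(254,103)): print(u,v,tool(u,v,.0135).round(1)[:2])
print('cheek out R?',tool(297.5,120,.02-z)[:2],tool(293.5,220,.02-z)[:2],'cheekL?',tool(213.5,120,.02-z)[:2],'probe R side',tool(271.5,76,.026-z)[:2],'probe low',tool(268,88.5,.026-z)[:2])
go(.4735,-.0708,.03,-96.7)
E
python3 -c "
import cv2;w=cv2.imread('pics/w19.png');cv2.imwrite('pics/w19c.png',cv2.resize(w[0:250,150:350],None,fx=2.4,fy=2.4))"
```

```text
216 120 [-14.8 -71.9]
279.5 120 [ 12.8 -71.8]
219.5 220 [-14.7 -25. ]
280.5 220 [ 14.3 -25. ]
254 103 [  1.7 -79.2]
cheek out R? [ 35.18971583 -65.00534286] [35.05529044 17.38984245] cheekL? [-28.81398465 -64.95736946] probe R side [ 14.71843904 -97.88933377] probe low [ 12.20091896 -88.53178659]
row [ 3.9 30.2 73.8] [-0.     0.001  0.001] dist 80.0 deg 0.0
```

View pics/w19c.png

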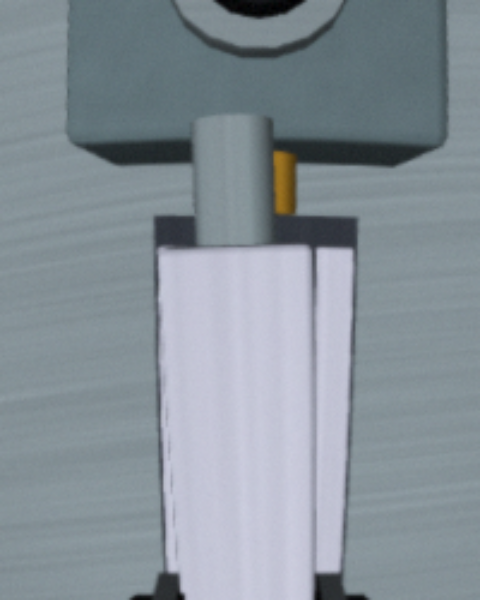

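```bash
python3 -m jog '[[3,20,0,0,0,0.017],[3.2,30,15,0,0,0.017],[3.2,30,40,0,0,0.017],[3.2,30,58,0,0,0.017],[3.2,30,68,0,0,0.017],[3.2,30,73,0,0,0.017],[3.2,30,75,0,0,0.017],[3.2,30,75,0,0,0.017]]'
python3 - <<'E'
from h import *
w=brass();z=ctrl.get_obs()['ee_pos'][2];g=w.astype(int).sum(2)
print([(v,g[v,254]) for v in range(30,120,4)])
for v in(110,130,160,190,220):
    d=np.abs(np.diff(g[v,180:330]));print(v,[180+i for i in range(149) if d[i]>60])
cv2.imwrite('pics/w20.png',w[:,:,::-1])
E
```

```text
t: 50.98
ee_pos: [0.4748, -0.0704, 0.0302]
tool_rot: [-179.8, 0.0, -97.7]
contact_force: [0.1, -1.4, -3.9]
opening: 0.0267
blob [244.1  10.9] bbox 222 0 46 27 area 1045 tool@z.040 [  -2.6 -121.7] low edge@.038 [  -2.5 -114.7]
blob [254.6 299.3] bbox 240 288 30 23 area 540 tool@z.040 [ 2.1 25.6] low edge@.038 [ 2.1 35.9]
[(30, np.int64(108)), (34, np.int64(147)), (38, np.int64(142)), (42, np.int64(151)), (46, np.int64(168)), (50, np.int64(378)), (54, np.int64(375)), (58, np.int64(376)), (62, np.int64(386)), (66, np.int64(388)), (70, np.int64(392)), (74, np.int64(396)), (78, np.int64(400)), (82, np.int64(406)), (86, np.int64(400)), (90, np.int64(414)), (94, np.int64(410)), (98, np.int64(412)), (102, np.int64(334)), (106, np.int64(580)), (110, np.int64(582)), (114, np.int64(580)), (118, np.int64(576))]
110 [187, 188, 209, 210, 211, 214, 215, 278, 279, 280, 283, 284, 285, 306, 307, 309]
130 [188, 189, 210, 211, 215, 216, 217, 278, 279, 280, 283, 284, 285, 306, 307, 309]
160 [189, 191, 211, 212, 213, 217, 218, 219, 279, 280, 283, 284, 285, 305, 306, 308]
190 [193, 213, 214, 219, 220, 279, 280, 281, 283, 284, 305, 307]
220 [194, 195, 196, 214, 215, 216, 221, 222, 279, 280, 282, 283, 284, 303, 304, 305]
```

```bash
python3 - <<'E'
from h import *
z=ctrl.get_obs()['ee_pos'][2]
print('tip',tool(250,48.5,.0075),'bar end',tool(250,103.5,.0135),'face',tool(245,26.5,.038-z))
E
```

```text
tip [-9.64498635e-03 -1.04214042e+02 -7.17223992e+00] bar end [ 2.62795746e-02 -7.89754004e+01 -1.32516570e+01] face [  -2.23395221 -114.67309884   -7.36641625]
```

```bash
python3 -m jog '[[-0.1,-3,0,0,0,0],[-0.2,-6.5,0,0,0,0],[-0.2,-6.5,1,0,0,0],[-0.2,-6.5,2.5,0,0,0],[-0.2,-6.5,3.5,0,0,0],[-0.2,-6.5,3.5,0,0,0]]'; python3 -m jog '[[0,0,0,0,0,0],[0,0,0,0,0,0],[0,0,0,0,0,0],[0,0,-20,0,0,0],[0,0,-50,0,0,0],[0,0,-80,0,0,0],[0,0,-80,0,0,0]]' 0.7
python3 - <<'E'
from h import *
w=brass();z=ctrl.get_obs()['ee_pos'][2];g=w.astype(int).sum(2)
print([(v,g[v,253]) for v in range(70,150,2)])
for v in(135,160,190):
    d=np.abs(np.diff(g[v,190:320]));print(v,[190+i for i in range(129) if d[i]>60])
cv2.imwrite('pics/w21.png',w[:,:,::-1])
go(.6505,-.093,.11,-97)
E
```

```text
t: 51.78
ee_pos: [0.4807, -0.0709, 0.0265]
tool_rot: [-179.9, 0.0, -97.7]
contact_force: [-2.4, 0.6, 1.6]
opening: 0.0268
t: 52.65
ee_pos: [0.4828, -0.0716, 0.1092]
tool_rot: [-179.5, -0.0, -97.7]
contact_force: [-0.5, 0.2, -0.4]
opening: 0.0601
blob [508.   12.7] bbox 502 0 10 34 area 203 tool@z.040 [ 238.7 -188.8] low edge@.038 [ 236.  -166.9]
blob [247.5  49.3] bbox 233 37 31 26 area 741 tool@z.040 [  -2.5 -116.3] low edge@.038 [  -2.2 -107. ]
blob [254.  236.8] bbox 244 228 21 19 area 301 tool@z.040 [ 2.  24.4] low edge@.038 [ 2.  34.2]
[(70, np.int64(253)), (72, np.int64(385)), (74, np.int64(384)), (76, np.int64(391)), (78, np.int64(392)), (80, np.int64(395)), (82, np.int64(397)), (84, np.int64(412)), (86, np.int64(398)), (88, np.int64(406)), (90, np.int64(412)), (92, np.int64(415)), (94, np.int64(413)), (96, np.int64(418)), (98, np.int64(417)), (100, np.int64(428)), (102, np.int64(424)), (104, np.int64(404)), (106, np.int64(596)), (108, np.int64(630)), (110, np.int64(631)), (112, np.int64(628)), (114, np.int64(632)), (116, np.int64(633)), (118, np.int64(629)), (120, np.int64(629)), (122, np.int64(632)), (124, np.int64(629)), (126, np.int64(627)), (128, np.int64(629)), (130, np.int64(627)), (132, np.int64(633)), (134, np.int64(630)), (136, np.int64(626)), (138, np.int64(639)), (140, np.int64(630)), (142, np.int64(627)), (144, np.int64(627)), (146, np.int64(625)), (148, np.int64(625))]
135 [209, 210, 211, 224, 225, 226, 229, 230, 267, 268, 269, 273, 274, 288, 289, 290]
160 [210, 211, 212, 225, 226, 227, 230, 231, 268, 269, 273, 274, 287, 288, 289, 290]
190 [211, 212, 213, 214, 226, 227, 228, 232, 233, 269, 270, 273, 274, 287, 288, 289, 290]
row [  -1.  -170.5   -2. ] [-0.005 -0.    -0.012] dist 170.0 deg 1.0
```

```bash
python3 - <<'E'
from h import *
z=ctrl.get_obs()['ee_pos'][2]
print(tool(250,70.5,.034-z),tool(250,105,.04-z),tool(248,62.5,.038-z))
E
```

```text
[  -0.83711345 -101.54739201   73.6601334 ] [ -0.80806908 -76.48269531  67.54054707] [  -2.1866924  -106.97171606   69.68563143]
```

```bash
python3 -m jog '[[0,-60,0,-0.005,0,0],[0,-115,0,-0.005,0,0],[-1,-155,0,-0.005,0,0],[-1,-170,3,-0.005,0,0],[-1,-170,12,-0.005,0,0],[-1,-170,20,-0.005,0,0],[-1,-170,27,-0.005,0,0],[-1,-170,31,-0.005,0,0]]' 0;python3 -m jog '[[0,0,1,0,0,0],[0,0,1.5,0,0,0],[0,0,1.5,0,0,0],[0,0,1.5,0,0,0]]'
python3 -c "
from h import *
go(.4807,-.0709,.0265,-97.7)"
```

```text
t: 53.7
ee_pos: [0.6476, -0.0923, 0.0777]
tool_rot: [179.6, 0.0, -97.7]
contact_force: [-15.4, 3.1, 24.5]
opening: 0.0
t: 54.2
ee_pos: [0.6479, -0.0924, 0.0778]
tool_rot: [179.6, 0.0, -97.7]
contact_force: [-12.8, 2.6, 19.0]
opening: -0.0002
row [  1.  168.2  52.4] [0.006 0.    0.001] dist 176.0 deg 0.0
```

```bash
python3 -m jog '[[0,0,-30,0,0,0],[0,55,-35,0,0,0],[0,110,-35,0,0,0],[1,160,-25,0,0,0],[1,166,0,0,0,0],[1,166,30,0,0,0],[1,166,50,0,0,0],[1,166,50,0,0,0]]' 0.7;python3 -m jog '[[0,0,0,0.004,0,0],[0,0,0,0.004,0,0],[0,0,0,0.004,0,0],[0,0,0,0.004,0,0],[0,0,0,0.004,0,0],[0,0,0,0.004,0,0]]' 0;python3 -m jog '[[0,0,-10,0,0,0],[0,0,-40,0,0,0],[0,0,-75,0,0,0],[0,0,-75,0,0,0],[0,0,-75,0,0,0]]'
python3 -c "
from h import *
brass();go(.4462,-.2812,.1,-96.3)"
```

```text
t: 55.2
ee_pos: [0.4823, -0.0708, 0.0226]
tool_rot: [179.6, 0.1, -97.7]
contact_force: [-0.1, -1.0, 0.1]
opening: 0.06
t: 55.95
ee_pos: [0.4856, -0.0716, 0.0261]
tool_rot: [-179.8, 0.0, -97.7]
contact_force: [-1.4, 1.0, 7.7]
opening: 0.0263
t: 56.58
ee_pos: [0.4832, -0.0711, 0.0979]
tool_rot: [179.9, 0.0, -97.7]
contact_force: [-0.4, -0.4, -4.1]
opening: 0.0263
blob [247.9  45. ] bbox 232 33 33 26 area 757 tool@z.040 [  -2.  -117.5] low edge@.038 [  -2.  -108.4]
blob [254.7 306.3] bbox 241 296 29 22 area 514 tool@z.040 [ 2.6 87.5] low edge@.038 [  2.9 102.8]
row [213.2   8.2  -2.9] [ 0.003  0.001 -0.024] dist 213.0 deg 1.0
```

```bash
python3 -m jog '[[50,3,0,0,0,0],[105,6,0,0,0,0],[160,8,0,0,0,-0.02],[200,8,0,0,0,-0.024],[213,8,10,0,0,-0.024],[213,8,35,0,0,-0.024],[213,8,50,0,0,-0.024],[213,8,50,0,0,-0.024]]'; python3 -c "
from h import *
go(.4462,-.2812,.0205,-96.3)"
```

```text
t: 57.62
ee_pos: [0.4464, -0.2794, 0.0466]
tool_rot: [179.8, 0.2, -96.3]
contact_force: [-0.1, 0.9, -3.8]
opening: 0.0264
row [ 1.9 -0.1 26.1] [0.004 0.004 0.001] dist 26.0 deg 0.0
```

```bash
python3 -m jog '[[2,0,10,0,0,0],[2,0,18,0,0,0],[2,0,23,0,0,0],[2,0,25,0,0,0],[2,0,25,0,0,0]]';python3 -m jog '[[0,0,0,0,0,0],[0,0,0,0,0,0],[0,0,0,0,0,0],[0,0,-30,0,0,0],[0,0,-80,0,0,0],[0,0,-130,0,0,0],[0,0,-180,0,0,0],[0,0,-210,0,0,0]]' 0.7;python3 -m jog '[[0,0,0,0,0,0],[0,0,0,0,0,0],[0,0,0,0,0,0],[0,0,0,0,0,0]]'
python3 - <<'E'
from h import *
print(ctrl.get_obs()['tool_rot'],ctrl.get_obs()['contact_force'])
w=cams.grab_frame('wrist')
hsv=cv2.cvtColor(w,cv2.COLOR_RGB2HSV)
m=cv2.inRange(hsv,(0,0,185),(179,40,255));n,l,st,c=cv2.connectedComponentsWithStats(m)
for i in range(1,n):
    if st[i,4]>400:
        r=cv2.minAreaRect(np.argwhere(l==i)[:,::-1].astype(np.float32));b=cv2.boxPoints(r)
        P=[pt('wrist',*q,.033)[:2].round(3).tolist() for q in b];print(c[i].round(),st[i,4],'bar@z.033',P)
m=cv2.inRange(hsv,(15,130,90),(30,255,255));n,_,st,c=cv2.connectedComponentsWithStats(m)
for i in range(1,n):
    if st[i,4]>40: print('pin',c[i].round(),st[i,4],pt('wrist',*c[i],.033).round(3))
E
```

```text
t: 58.25
ee_pos: [0.4479, -0.2834, 0.0245]
tool_rot: [-179.9, 0.0, -96.3]
contact_force: [-0.5, 0.1, -3.8]
opening: 0.0263
t: 59.25
ee_pos: [0.4484, -0.2841, 0.2384]
tool_rot: [-179.7, -0.1, -96.3]
contact_force: [1.2, 0.2, -0.5]
opening: 0.0594
t: 59.75
ee_pos: [0.4471, -0.283, 0.2328]
tool_rot: [179.9, 0.1, -96.3]
contact_force: [0.3, -0.2, -0.1]
opening: 0.0598
[ 1.79927034e+02  9.84297502e-02 -9.63113860e+01] [ 0.32757895 -0.17494231 -0.13903116]
[484.  51.] 792 bar@z.033 [[0.612, -0.595], [0.628, -0.648], [0.566, -0.662], [0.553, -0.608]]
[110. 156.] 1037 bar@z.033 [[0.577, -0.106], [0.575, -0.12], [0.382, -0.096], [0.382, -0.081]]
[ 79. 158.] 955 bar@z.033 [[0.584, -0.056], [0.581, -0.071], [0.387, -0.048], [0.386, -0.031]]
[253. 136.] 1596 bar@z.033 [[0.523, -0.277], [0.521, -0.304], [0.442, -0.299], [0.445, -0.27]]
[361. 150.] 1871 bar@z.033 [[0.401, -0.393], [0.513, -0.415], [0.508, -0.443], [0.394, -0.422]]
[  8. 193.] 1513 bar@z.033 [[0.587, 0.083], [0.577, 0.044], [0.348, 0.143], [0.348, 0.196]]
pin [310.   6.] 231 [ 0.633 -0.37   0.033]
pin [84. 70.] 202 [ 0.6   -0.086  0.033]
pin [255. 189.] 135 [ 0.42  -0.284  0.033]
pin [351. 212.] 113 [ 0.376 -0.403  0.033]
```

```bash
python3 -m jog '[[-50,0,0,0,0,0],[-100,0,0,0,0,0],[-160,0,0,0,0,0],[-220,0,0,0,0,0],[-220,0,0,0,0,0],[-220,0,0,0,0,0]]';python3 - <<'E'
from h import *
for cam in('top','scene'):
    t=cams.grab_frame(cam);hsv=cv2.cvtColor(t,cv2.COLOR_RGB2HSV)
    m=cv2.inRange(hsv,(13,110,80),(32,255,255));n,_,st,c=cv2.connectedComponentsWithStats(m)
    for i in range(1,n):
        if 3<st[i,4]<80: print(cam,'pin',c[i].round(1),st[i,4],pt(cam,*c[i],.033).round(3))
    m=cv2.inRange(hsv,(0,0,170),(179,50,255));n,l,st,c=cv2.connectedComponentsWithStats(m)
    for i in range(1,n):
        p=pt(cam,*c[i],.033)
        if st[i,4]>40 and -.5<p[1]<-.2 and p[0]<.6:
            b=cv2.boxPoints(cv2.minAreaRect(np.argwhere(l==i)[:,::-1].astype(np.float32)))
            print(cam,'bar',c[i].round(),p.round(3),[pt(cam,*q,.033)[:2].round(3).tolist() for q in b])
print(ctrl.get_obs()['opening'],ctrl.get_obs()['ee_pos'])
E
```

```text
t: 60.55
ee_pos: [0.4717, -0.0649, 0.2343]
tool_rot: [-180.0, -0.0, -96.3]
contact_force: [0.1, 0.2, 0.2]
opening: 0.0601
top pin [270.8 183.4] 32 [ 0.602 -0.083  0.033]
top pin [329.1 233.4] 17 [ 0.421 -0.282  0.033]
top pin [364.  245.5] 16 [ 0.377 -0.401  0.033]
top bar [330. 216.] [ 0.483 -0.287  0.033] [[0.521, -0.275], [0.52, -0.304], [0.443, -0.3], [0.444, -0.272]]
top bar [367. 223.] [ 0.455 -0.416  0.033] [[0.402, -0.391], [0.513, -0.413], [0.508, -0.442], [0.397, -0.419]]
scene pin [127.3 190.9] 14 [ 0.376 -0.401  0.033]
scene pin [163.9 191.6] 15 [ 0.421 -0.282  0.033]
scene pin [233.2 215.7] 6 [ 0.591 -0.084  0.033]
scene bar [126. 211.] [ 0.457 -0.417  0.033] [[0.396, -0.422], [0.405, -0.396], [0.514, -0.413], [0.506, -0.438]]
scene bar [166. 207.] [ 0.484 -0.287  0.033] [[0.443, -0.298], [0.446, -0.271], [0.525, -0.277], [0.521, -0.303]]
0.05967117078797539 [ 0.47170119 -0.06584909  0.23431317]
```

```bash
python3 -c "
from workcell import ctrl
print(ctrl.finish_job())"
```

```text
the job is handed in; nothing more can be done
None
```

The job is handed in at about 61 s of the 210 s. Only the long and middle links were on the carousel. I tested the long one first, each with its head and then its stub at the probe, let go before each press. No verdict came back, so this rests on my own checks.

- **Presses:** all four pressed the button with the gripper at about z = 0.078 m, which I take as fully down. The gap from link end to probe measured about 2.5 and 5 mm for the long link (head, stub). For the middle link it was about 5–7 and 5.5 mm. The limit is 12 mm.
- **Middle link pick-up:** I turned the carousel about 70° by the hub handle to bring this link into the guard opening. The long link was already standing in it.
- **Final state:** all three cameras agree that both links lie flat on the tray floor, about 13 cm apart and inside the ±105 mm limits. The robot was clear of everything, with the wrist force near zero.

**What went wrong or differed:**
- The first lowering of the long link caught on the tester at about 62 N upward and 37 N sideways. I backed off, laid it down farther from the probe and slid it in.
- The middle link first came down on a cheek. I lifted it and realigned it.
- The long link ended about 35 mm from where I released it in the tray, probably from the announced knock. It was still flat and within limits, so I left it.
- I last saw the bush standing on the carousel after the turn and did not check it again. I did not check the bystanders by measurement, nor the button's return after the last press.

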